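# Stack the sign shop's parts trays and lock the stack

## Task

Put the stray wooden mountain bundle that lies on the grey stacking base into the empty side of the blue-handled tray. Then stack the blue-handled tray on the base and the red-handled tray on top of it, each set down gently with all four corner pins fully home in the sockets below, and then swing the yellow hold-down bar over the top tray as far as it goes. Keep the trays level, and leave the glue bottle and the jar where they are.

Things in the scene. Friction and masses are not known exactly. Their poses are not given: they have to be found in the camera images.
- bundle_mid (a point): Middle, half-way up, of the stray bundle of brown mountain shapes with dark edge lines: one rigid piece, 44 mm (its x) by 23 mm (its y), 15 mm high, 30 g. A straight bar from y = -10 to +4 mm has flat ends facing +-x; two small peaks point to +y. It lies flat on the base; best gripped across its 44 mm length.
- blue_tray_mid (a point): Centre of the blue-handled plywood tray, 160 mm (its x) by 150 mm (its y), about 0.35 kg, 35 mm above its pin tips, on which it stands. Each corner has a round pin below (8 mm thick, 9 mm long, tapered tip) and, in the top of its square post, a socket 11 mm square and 10 mm deep, both at x +-69, y +-64 mm. Either way round (half a turn) fits.
- blue_tray_handle (a point): Grip point on the blue upright divider that is the blue-handled tray's carrying handle: centre of the tray, 15 mm above the tray's centre point and 5 mm below the divider's top. The divider is 12 mm thick, runs 148 mm along the tray's x and rises 40 mm from the tray's floor. Walls are 25 mm and corner posts (22 mm square) 46 mm above the floor.
- empty_side (a point): Centre of the floor of the blue-handled tray's empty compartment (on its -y side; the other side has dark flat trees glued down), 20 mm below the tray's centre point. Flat space 63 mm (y) by 148 mm (x), a little less at the corner posts, between the 40 mm divider and the 25 mm outer wall. The floor is 15 mm above the table while the tray stands there.
- red_tray_mid (a point): Centre of the red-handled plywood tray, 160 mm (its x) by 150 mm (its y), about 0.35 kg, 35 mm above its pin tips, on which it stands. Each corner has a round pin below (8 mm thick, 9 mm long, tapered tip) and, in the top of its square post, a socket 11 mm square and 10 mm deep, both at x +-69, y +-64 mm. Dark flat trees, 4 mm thick, are glued in both sides. Either way round fits.
- red_tray_handle (a point): Grip point on the red upright divider that is the red-handled tray's carrying handle: centre of the tray, 15 mm above the tray's centre point and 5 mm below the divider's top. The divider is 12 mm thick, runs 148 mm along the tray's x and rises 40 mm from the tray's floor. Walls are 25 mm and corner posts (22 mm square) 46 mm above the floor.
- stack_base: Fixed grey stacking base, 184 (its x) by 174 by 18 mm. Origin at the centre of its underside, on the table. Four sockets, 11 mm square and 10 mm deep, in its top at x +-69, y +-64 mm. A tray fully home on it has its centre point 44 mm above the table; a second tray home on that one is 52 mm higher. A steel post 22 mm thick and 126 mm high stands at x = +118 mm, clear of the trays, and carries the bar.
- hold_bar (a joint): Angle of the yellow hold-down bar on the post, rad, growing counter-clockwise from above. At 0 it points 71 degrees counter-clockwise of the base's +x, off the trays; at 1.90, its stop, to the base's -x, over the trays' end. It reaches 82 mm from the post's axis, 129 to 137 mm above the table, 7 mm clear above two stacked trays. It has slight friction and stays where left.
- bar_knob (a point): Middle of the black upright round knob on the bar, 18 mm in diameter, 34 mm tall (137 to 171 mm above the table), 66 mm from the post's axis. It moves on an arc about the post's axis; it may be pinched from above or pushed.
- bar_pivot (a point): Point on the post's axis, about which the bar turns (axis upright), at the height of the knob's middle.
- glue_bottle: Bystander: white glue bottle with yellow label and orange cap, 54 mm in diameter, 110 mm tall, origin at the centre of its foot.
- stain_jar: Bystander: amber jar, 68 mm in diameter, 70 mm tall, origin at the centre of its foot.
Mind the look-alikes: they are no part of the job. Leave any pink or turquoise look-alike of the part that bears red_tray_mid alone. What is shaped like the part that bears blue_tray_mid but purple is not meant.

How it is judged:
By the outcome, as a careful person would: the job done as asked, in the order asked, and still so for the second after the job is handed in, with the robot touching nothing.
It also fails if it takes over 72 s, if anything falls off the work surface, if the arm or the gripper's body presses on something with over 40 N, if the wrist force passes 120 N, or if a joint passes its speed limit or range.

## Robot

A 6-joint arm with a two-finger parallel gripper is mounted at the origin on the work surface. World frame = base frame: x ahead of the robot, y to its left, z up, the work surface at z = 0. Lengths are in mm, angles in rad, forces in N, time in s.
With the tool pointing down it reaches from about 275 to 750 mm from the base axis. Payload 10.2 kg.
Tool frame: the origin (TCP) lies at the very end of the fingers, on their centre line; the grasp point (between the pads) lies 19 mm behind it; x points along the fingers, y is the direction in which the jaws open and shut, and the axes are right-handed (so a half turn about x gives the same grasp; the last joint's range is limited). The gripper opens to 85 mm and grips with 20 to 120 N. Pads are 22 mm wide; open, the fingers measure 114 mm over their backs; the gripper's body (76 mm by 85 mm) begins 54 mm behind the grasp point. The pads swing forward as they close: fully open they stand 13 mm farther back than shut.
Start: joints at [0.976, 0.313, 1.498, -0, 1.331, -0.223], TCP at [190.742, 489.131, 231.294] pointing down, gripper open.
Joint ranges: [-2.94, 2.94], [-0.97, 2.17], [0.19, 2.56], [-1.23, 4.37], [0.02, 3.11], [-2.88, 2.88]. Speed limits (rad/s): [2.39, 2.39, 3.01, 3.14, 3.14, 3.14].

## Interface

Orientations are given as a unit quaternion [w, x, y, z].
In Python, from rig import ctrl gives the robot as it stands. The module is installed in compiled form; this text tells all that it offers.
- The arm moves only by the tool move_arm, never from a script. Its argument "targets" is a list that holds one entry, the list of rows, each a list of 7 numbers: the opening, from 0 (shut) to 1 (fully open), then the shift along the tool's x, y, z each as a share of 150 mm, from -1 to 1, then the turn, a rotation vector about the tool's x, y, z each as a share of 60 degrees, from -1 to 1. A call has 1 to 5 rows; each row shifts and turns the commanded pose from where the row before left it, along the tool's axes as they then stand; what a row does not reach is not made up. A row lasts 1/10 s, in which the tool goes at most 50 mm and 8.59 degrees, less where a joint would pass 70% of its speed; a pose out of reach is approached as far as the arm can. A call with a number of a shift or a turn outside -1 to 1 is refused whole. A call with a gripper value outside its range is refused whole. The fingers move at their own pace and stop on an object; "force" is the grip in N (left out, the last holds). Time passes only in rows, so rows that do not move let the fingers close. It gives the time, the measured TCP pose, the force and the opening at its end, in the units of the state.
- ctrl.sense(): the state, without advancing time (a new reading comes with each control period).
- ctrl.capture(name): name is "side" or "top" or "wrist"; returns the picture (480x640x3 uint8, red, green, blue); there is no depth.
- ctrl.calibration(name): a dict with "camera_matrix" (3x3 intrinsics, pixels), "D" ([k1, k2, p1, p2, k3] as OpenCV has them; the pictures are not rectified), "extrinsics" (4x4, takes a point from world to camera coordinates); the wrist camera has in their place "tool_from_camera" (4x4, takes a point from camera to tool coordinates, whose origin is the TCP and whose axes are the tool frame's). Camera axes: x right, y down, z forward; pixel columns grow to the right and rows downward; lengths in mm; the calibration is good to about 2 mm. A picture is of the moment at which its call begins: read the wrist's pose just before it. calibration takes no time and is no camera call.
- ctrl.finish_job(): hands the job in, once; it reports no verdict.
Trained networks look in the newest picture that a camera, given by its name, has taken for a name from the list of things; names that differ only in an ending like _2 or _b are one class to them, and where a whole thing is asked for, a point or a joint stands for the part that bears it (a point fixed in the world has none). Each returns a list of dicts, best first, with "confidence" (0 to 1); they miss things now and then, are a little off and sometimes report something else, mostly with a low value. They report only what shows in the picture. A call takes as long as a camera call. They do not tell look-alikes from the thing itself.
- ctrl.recognise(label, camera): "point" ([row, column] in pixels, amid what is visible of it).
- ctrl.cut_out(label, camera): "pixels" (480x640 bool, what is visible of it) and "point" ([row, column] in pixels, amid what is visible of it).
The state is a dict: "time_s": time; "joints": joint angles; "dq": joint speeds; "tau": joint torques, N m; "eef_pos": TCP position; "ee_rot": TCP orientation; "force": force on the tool from outside, world axes, zero at the start; "wrist_torque": the same for the moment, N m; "grip_width": opening from 0.0 (shut) to 1.0 (fully open).
Only numpy, scipy, OpenCV 4.12 (cv2) and the standard library are available. Lean on these libraries where they do the work, as an engineer would, in place of code of your own. Each camera call takes 0.05 s, during which the arm holds its last target.

## Working session

There is one attempt and no reset: what is moved stays moved. The work goes in short steps, Python scripts to look and compute and a tool call to move; the robot and the scene stay as the last step left them, time stands still between calls to the robot, and variables do not carry over. Pictures are saved under pics/ and viewed, and the job is handed in when it is done.

Besides the shell and the picture viewer there is one more tool, called after "Call:" as a command line: name --argument value ..., lists and objects as JSON in quotes. move_arm: Moves the arm, as the interface text tells. Shift numbers are shares of 150 mm and turn numbers shares of 60 degrees, none past 1 either way. Its arguments: {"type":"object","properties":{"targets":{"type":"array","items":{"type":"array","items":{"type":"array","items":{"type":"number","minimum":-1,"maximum":1}}}},"force":{"type":"number"}},"required":["targets"]}

```bash
mkdir -p pics; ls; python3 - <<'E'
from rig import ctrl
import cv2,numpy as np
print(ctrl.sense())
for n in ["side","top","wrist"]:
    im=ctrl.capture(n); cv2.imwrite(f"pics/{n}0.png",im[:,:,::-1])
    c=ctrl.calibration(n); print(n,{k:np.round(v,4).tolist() for k,v in c.items()})
E
```

```text
pics
{'time_s': 0.0, 'joints': array([ 9.75607902e-01,  3.13469450e-01,  1.49840422e+00, -3.11759133e-07,
        1.33100386e+00, -2.23411860e-01]), 'dq': array([-0.00074346, -0.00161395, -0.00017647, -0.00032218, -0.00269493,
        0.00050022]), 'tau': array([ 5.12390325e-04, -4.12248695e+01, -2.59743762e+01, -1.04051449e-05,
        4.02365360e-03, -6.70665955e-06]), 'eef_pos': array([190.593751  , 488.91909215, 230.73749348]), 'ee_rot': array([ 0.69474425,  0.13027034,  0.69510562, -0.13110392]), 'force': array([ 0.12391385, -0.42703052,  0.09977795]), 'wrist_torque': array([-0.05480014, -0.00630405, -0.06086965]), 'grip_width': 0.998406921020756}
side {'camera_matrix': [[457.4171, 0.0, 314.8743], [0.0, 457.4171, 240.5951], [0.0, 0.0, 1.0]], 'D': [-0.0254, 0.0, 0.0, 0.0, 0.0], 'extrinsics': [[0.8983, -0.4392, -0.0145, -532.3249], [-0.2307, -0.4432, -0.8662, 158.7415], [0.374, 0.7815, -0.4994, 1010.944], [0.0, 0.0, 0.0, 1.0]]}
top {'camera_matrix': [[495.4789, 0.0, 312.6409], [0.0, 495.4789, 247.5483], [0.0, 0.0, 1.0]], 'D': [-0.1218, 0.0, 0.0, 0.0, 0.0], 'extrinsics': [[0.0151, -0.9999, -0.0036, -122.5709], [-0.9866, -0.0144, -0.1624, 547.0698], [0.1623, 0.006, -0.9867, 1556.2044], [0.0, 0.0, 0.0, 1.0]]}
wrist {'camera_matrix': [[371.6278, 0.0, 315.0885], [0.0, 371.6278, 241.9082], [0.0, 0.0, 1.0]], 'D': [0.0017, 0.0, 0.0, 0.0, 0.0], 'tool_from_camera': [[0.0014, -0.2584, 0.966, -142.1375], [1.0, 0.0009, -0.0012, -0.0107], [-0.0005, 0.966, 0.2584, -64.5394], [0.0, 0.0, 0.0, 1.0]]}
```

View pics/side0.png

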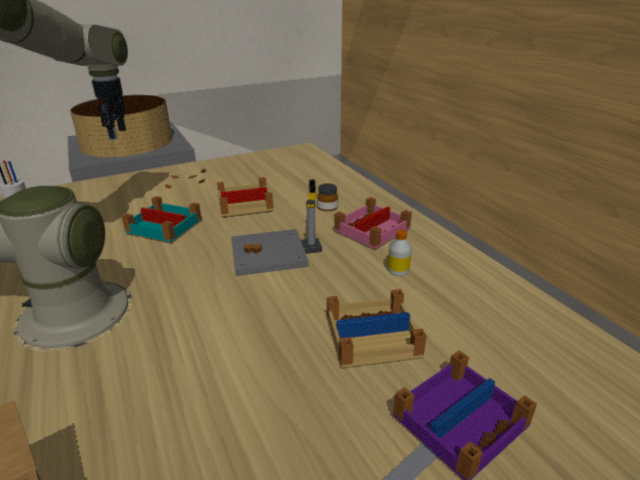

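View pics/top0.png

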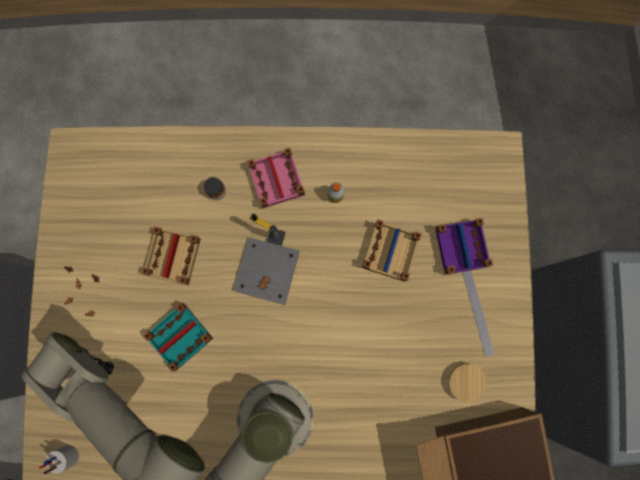

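View pics/wrist0.png

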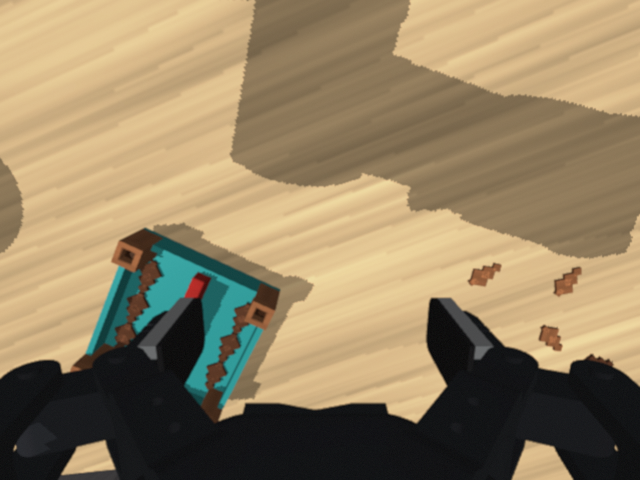

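The top view shows the candidates:
- **Red tray:** the plywood one at (172,256). The pink one at (275,180) and the turquoise one at (178,336) are look-alikes.
- **Blue tray:** the plywood one at (390,250). The purple one at (463,246) is a look-alike.
- **Bundle:** on the grey base at (265,283). The loose bits near (80,285) are not on the base.

```bash
cat > h.py <<'E'
from rig import ctrl
import cv2,numpy as np
from scipy.spatial.transform import Rotation as R
def quat(q): return R.from_quat([q[1],q[2],q[3],q[0]])
def pose():
    s=ctrl.sense(); return np.array(s['eef_pos']),quat(s['ee_rot']).as_matrix(),s
def cam(name,ps=None):
    c=ctrl.calibration(name); K=np.array(c['camera_matrix']);D=np.array(c['D'],float)
    if name=='wrist':
        p,M,_=ps if ps is not None else pose(); T=np.eye(4);T[:3,:3]=M;T[:3,3]=p
        E=np.linalg.inv(T@np.array(c['tool_from_camera']))
    else: E=np.array(c['extrinsics'])
    return K,D,E
def proj(P,C):
    K,D,E=C; P=np.atleast_2d(P).astype(float)
    return cv2.projectPoints(P,cv2.Rodrigues(E[:3,:3])[0],E[:3,3],K,D)[0].reshape(-1,2)
def back(uv,z,C):
    K,D,E=C; n=cv2.undistortPoints(np.array(uv,float).reshape(-1,1,2),K,D).reshape(-1,2)
    o=-E[:3,:3].T@E[:3,3]; d=np.c_[n,np.ones(len(n))]@E[:3,:3]
    t=(np.broadcast_to(z,len(n))-o[2])/d[:,2]; return o+d*t[:,None]
def save(im,name,crop=None,s=1):
    if crop: im=im[crop[1]:crop[3],crop[0]:crop[2]]
    im=cv2.resize(im,None,fx=s,fy=s,interpolation=cv2.INTER_CUBIC); cv2.imwrite(f'pics/{name}.png',im[:,:,::-1])
E
python3 - <<'E'
from h import *
im=ctrl.capture('top'); save(im,'topc1',(135,140,435,345),2.6)
C=cam('top')
for n,z in [('bundle_mid',25),('blue_tray_mid',35),('red_tray_mid',35),('stack_base',18),('bar_knob',154),('glue_bottle',55),('stain_jar',35)]:
    for d in ctrl.recognise(n,'top')[:4]:
        r,c=d['point']; print(n,round(d['confidence'],2),np.round([c,r]),np.round(back([[c,r]],z,C)[0]))
E
```

```text
bundle_mid 0.53 [264. 281.] [439.  41.  25.]
blue_tray_mid 0.92 [394. 248.] [ 552. -378.   35.]
blue_tray_mid 0.56 [464. 245.] [ 565. -613.   35.]
red_tray_mid 0.86 [173. 254.] [521. 344.  35.]
red_tray_mid 0.65 [177. 334.] [262. 316.  35.]
red_tray_mid 0.57 [275. 180.] [778.  14.  35.]
stack_base 0.7 [267. 268.] [484.  35.  18.]
bar_knob 0.46 [266. 227.] [592.  26. 154.]
glue_bottle 0.71 [335. 192.] [ 734. -186.   55.]
stain_jar 0.82 [218. 189.] [744. 203.  35.]
```

View pics/topc1.png

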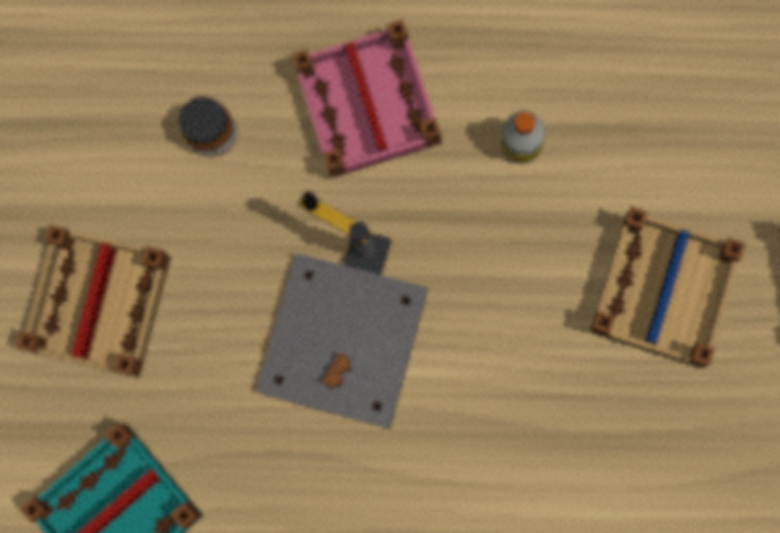

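```bash
cat >> h.py <<'E'
def fit2(loc,W):
    # rigid 2D fit; returns cx,cy,yaw,resid
    loc=np.array(loc,float);W=np.array(W,float)[:,:2]
    a=loc-loc.mean(0);b=W-W.mean(0)
    th=np.arctan2((a[:,0]*b[:,1]-a[:,1]*b[:,0]).sum(),(a*b).sum())
    r=np.array([[np.cos(th),-np.sin(th)],[np.sin(th),np.cos(th)]])
    c=W.mean(0)-r@loc.mean(0); return c,th,np.linalg.norm(loc@r.T+c-W,axis=1)
SOCK=[(69,64),(69,-64),(-69,64),(-69,-64)]
E
python3 - <<'E'
from h import *
C=cam('top')
def f(pts,z): 
    uv=np.array(pts)/2.6+[135,140]; W=back(uv,z,C); c,t,r=fit2(SOCK,W); print(np.round(c),round(np.degrees(t),1),np.round(r,1))
f([(308,275),(405,300),(278,380),(376,406)],18)
f([(635,217),(732,250),(602,323),(702,354)],61)
f([(56,236),(153,258),(30,341),(126,365)],61)
print(pose()[0],np.round(pose()[1],3))
E
```

```text
[474.  36.] -13.9 [0.5 0.3 0.2 0.4]
[ 542. -368.] -17.2 [1.  1.5 0.6 0.9]
[514. 345.] -11.5 [1.  1.7 2.9 0.2]
[190.7431657  489.12584418 231.27173129] [[-0.     0.363  0.932]
 [-0.     0.932 -0.363]
 [-1.    -0.    -0.   ]]
```

Call:
move_arm --targets '[[[1,0,-0.18,0.28,0,0,0],[1,0,-0.18,0.28,0,0,0],[1,0,-0.18,0.28,0,0,0],[1,0,-0.18,0.28,0,0,0],[1,0,-0.18,0.28,0,0,0]]]' --force 40

```text
time_s: 1.05
eef_pos: [338.1, 285.4, 231.5]
ee_rot: [0.695, 0.131, 0.695, -0.13]
force: [1.2, 1.1, -0.5]
grip_width: 1.001
```

Call:
move_arm --targets '[[[1,0,-0.18,0.28,0,0,0],[1,0,-0.18,0.28,0,0,0],[1,0,-0.18,0.28,0,0,0],[1,0,-0.18,0.28,0,0,0],[1,0,-0.18,0.28,-0.123,0,0]]]'

```text
time_s: 1.55
eef_pos: [484.9, 83.0, 231.5]
ee_rot: [0.702, 0.085, 0.702, -0.085]
force: [0.5, 0.4, 0.2]
grip_width: 1.001
```

```bash
python3 - <<'E'
from h import *
p=pose(); print(np.round(p[0],1),np.round(p[1],3).tolist(),p[2]['time_s'],p[2]['force'])
im=ctrl.capture('wrist'); save(im,'w1')
C=cam('wrist',p)
for d in ctrl.recognise('bundle_mid','wrist')[:3]:
    r,c=d['point']; print(d['confidence'],c,r,back([[c,r]],25.5,C))
E
```

```text
[484.9  83.  231.5] [[0.001, 0.239, 0.971], [0.0, 0.971, -0.239], [-1.0, 0.0, 0.0]] 1.55 [0.51542353 0.3857324  0.16146897]
0.73 261.7 172.3 [[436.13664583  43.73368587  25.5       ]]
```

View pics/w1.png

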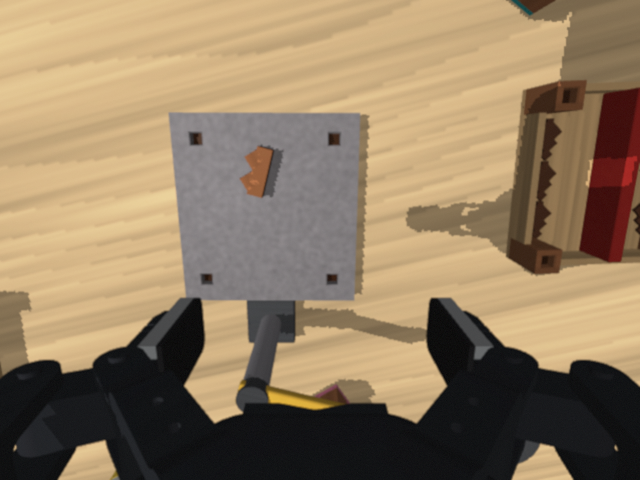

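```bash
python3 - <<'E'
from h import *
p=pose(); im=cv2.imread('pics/w1.png')[:,:,::-1].astype(int)
C=cam('wrist',p)
g=im.sum(2); pts=[]
save(np.uint8(im),'w1c',(160,100,380,310),3.5)
for (u,v) in [(206,279),(332,279),(195,138),(334,138)]:
    m=g[v-10:v+11,u-10:u+11]; t=(np.median(m)+m.min())/2; yy,xx=np.nonzero(m<np.median(m)*0.8); 
    pts.append((u-10+(xx.min()+xx.max())/2,v-10+(yy.min()+yy.max())/2)); print(pts[-1],xx.ptp() if hasattr(xx,'ptp') else np.ptp(xx),np.ptp(yy))
# image left = -y ; bottom = +x
W=back(pts,18,C); loc=[(69,-64),(69,64),(-69,-64),(-69,64)]
c,t,r=fit2(loc,W); print('base',c,np.degrees(t),r)
hsv=cv2.cvtColor(np.uint8(im),cv2.COLOR_RGB2HSV)
m=(hsv[:,:,1]>90); m[:, :200]=0;m[:,320:]=0;m[:140]=0;m[205:]=0
yy,xx=np.nonzero(m); print(len(xx),xx.min(),xx.max(),yy.min(),yy.max())
cnt=max(cv2.findContours(np.uint8(m),0,1)[0],key=cv2.contourArea).reshape(-1,2)
Wt=back(cnt,33,C)
rect=cv2.minAreaRect(Wt[:,:2].astype(np.float32)); print(rect); print(cv2.boxPoints(rect))
print('angles post', )
E
```

```text
(np.float64(206.0), np.float64(278.5)) 12 11
(np.float64(331.5), np.float64(279.0)) 11 10
(np.float64(195.0), np.float64(138.0)) 12 12
(np.float64(333.5), np.float64(138.5)) 11 13
base [475.35510091  34.34099185] -14.085802101948131 [0.40267987 0.28070045 0.31071474 0.42132559]
1021 200 272 140 196
((434.160400390625, 37.329833984375), (23.308176040649414, 44.079532623291016), 60.3155403137207)
[[409.24164  38.11976]
 [447.53644  16.29056]
 [459.07916  36.53991]
 [420.78436  58.36911]]
angles post
```

View pics/w1c.png

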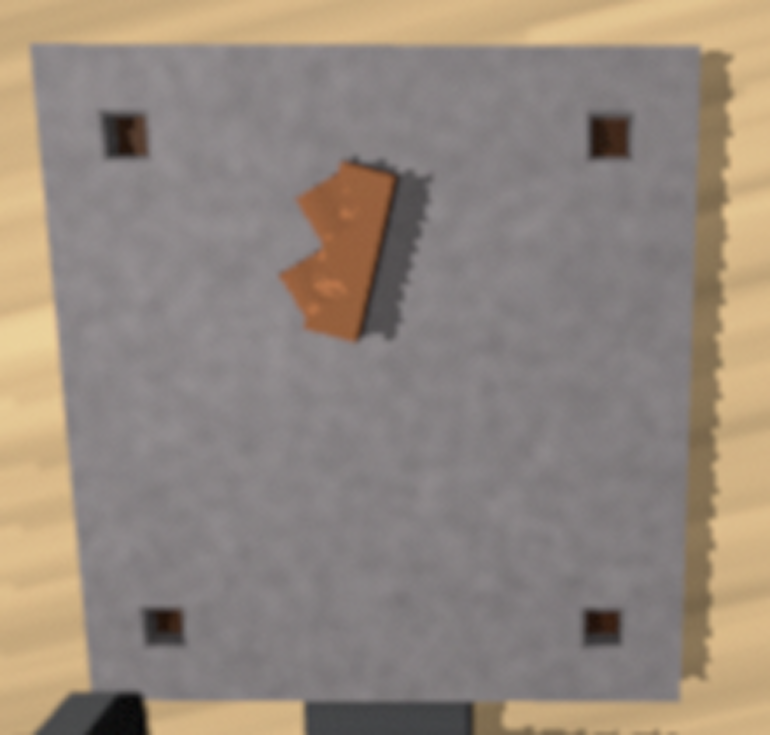

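Base: centre (475.4, 34.3), yaw −14.1°, socket residual 0.4 mm. Bundle: a 23.3×44.1 mm rectangle, as specified, with its long axis at −29.7°; the bar centre is near (436.4, 41.2). It is the only bundle on the base, at wrist pixel (259,172).

Call:
move_arm --targets '[[[0.8,0,-0.174,-0.1235,0,0,0],[0.8,0,-0.174,-0.1235,0,0,0],[0.8,0.1,0,0,0.143,0,0],[0.8,0.1,0,0,0.143,0,0],[0.8,0.1,0,0,0.143,0,0]]]'

```text
time_s: 2.15
eef_pos: [435.2, 43.4, 186.0]
ee_rot: [0.665, 0.242, 0.664, -0.242]
force: [0.4, -0.4, -0.0]
grip_width: 0.803
```

Call:
move_arm --targets '[[[0.8,0.1,0,0,0.143,0,0],[0.8,0.1,0,0,0.143,0,0],[0.8,0.1,0,0,0.143,0,0],[0.8,0.1,0,0,0.143,0,0],[0.8,0.1,0,0,0.143,0,0]]]'

```text
time_s: 2.65
eef_pos: [435.3, 43.6, 110.8]
ee_rot: [0.53, 0.468, 0.53, -0.468]
force: [1.0, 0.1, -0.7]
grip_width: 0.798
```

Call:
move_arm --targets '[[[0.8,0.05,0,0,0.143,0,0],[0.8,0,0,0,0.143,0,0],[0.8,0,0,0,0.143,0,0],[0.8,0,0,0,0.143,0,0],[0.8,0,0,0,0.049,0,0]]]'

```text
time_s: 3.15
eef_pos: [435.3, 43.6, 103.9]
ee_rot: [0.353, 0.613, 0.353, -0.613]
force: [0.1, -0.1, 0.0]
grip_width: 0.796
```

```bash
python3 - <<'E'
from h import *
p=pose(); print(np.round(p[0],1),np.round(p[1],3).tolist(),p[2]['time_s'],p[2]['grip_width'])
im=ctrl.capture('wrist'); save(im,'w2')
print(proj([[436.4,41.2,33],[434.2,37.3,33],[409.2,38.1,33],[447.5,16.3,33],[459.1,36.5,33],[420.8,58.4,33]],cam('wrist',p)))
yaw=np.degrees(np.arctan2(p[1][1,1],p[1][0,1]));print(yaw)
E
```

```text
[435.3  43.6 103.9] [[0.0, 0.865, -0.502], [0.0, -0.502, -0.865], [-1.0, 0.0, -0.0]] 3.15 0.7964740393968347
[[317.26311168 257.39309782]
 [317.33656824 264.47358928]
 [281.30223062 282.83989682]
 [353.32966944 282.34155793]
 [354.23059675 245.67589631]
 [280.14226577 246.06598335]]
-30.11215192917681
```

View pics/w2.png

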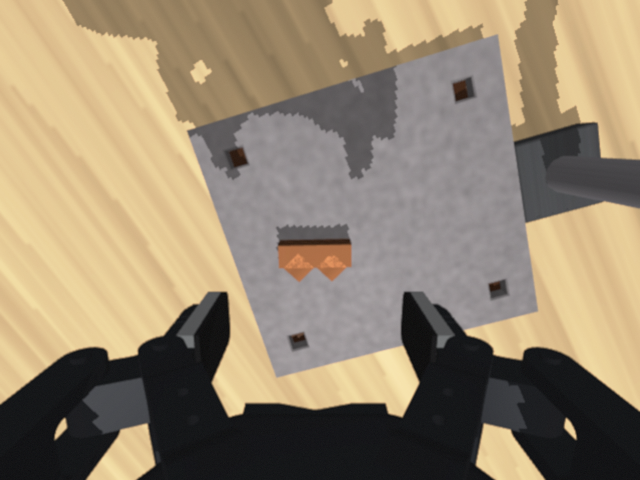

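Call:
move_arm --targets '[[[0.8,0.25,0.005,0.01,0,0,0],[0.8,0.2,0,0,0,0,0],[0.8,0.1,0,0,0,0,0],[0.8,0.023,0,0,0,0,0],[0.8,0,0,0,0,0,0]]]'

```text
time_s: 3.7
eef_pos: [435.4, 41.7, 18.0]
ee_rot: [-0.355, -0.612, -0.355, 0.612]
force: [0.3, -0.7, 0.5]
grip_width: 0.8
```

Call:
move_arm --targets '[[[0.3,0,0,0,0,0,0],[0.3,0,0,0,0,0,0],[0.3,0,0,0,0,0,0],[0.3,0,0,0,0,0,0],[0.3,0,0,0,0,0,0]]]' --force 30

```text
time_s: 4.2
eef_pos: [435.9, 41.5, 19.0]
ee_rot: [0.355, 0.612, 0.354, -0.611]
force: [-0.4, 0.5, 5.6]
grip_width: 0.505
```

Call:
move_arm --targets '[[[0.3,-0.1,0,0,0,0,0],[0.3,-0.3,0,0,0,0,0],[0.3,-0.3,0,0,0,0,0],[0.3,-0.2,0.1,0.11,0,0,0],[0.3,-0.05,0.205,0.229,0,0,0]]]'

```text
time_s: 4.7
eef_pos: [450.9, -24.8, 164.6]
ee_rot: [0.358, 0.613, 0.354, -0.609]
force: [1.9, 0.9, -0.7]
grip_width: 0.503
```

Call:
move_arm --targets '[[[0.3,-0.05,0.205,0.229,0,0,0],[0.3,-0.05,0.205,0.229,0,0,0],[0.3,-0.05,0.205,0.229,0,0,0],[0.3,-0.05,0.205,0.229,0,0,0],[0.3,-0.05,0.205,0.229,0,0,0]]]'

```text
time_s: 5.2
eef_pos: [497.7, -252.7, 199.0]
ee_rot: [0.355, 0.612, 0.354, -0.612]
force: [1.2, 0.5, -0.3]
grip_width: 0.502
```

Call:
move_arm --targets '[[[0.3,-0.03,0.205,0.229,0,0,0],[0.3,0,0.205,0.229,0,0,0],[0.3,0,0.205,0.229,0,0,0],[0.3,0,0.105,0.119,-0.108,0,0],[0.3,0,0,0,-0.107,0,0]]]'

```text
time_s: 5.7
eef_pos: [530.8, -412.3, 201.9]
ee_rot: [-0.422, -0.568, -0.421, 0.568]
force: [0.3, 1.4, 0.1]
grip_width: 0.501
```

```bash
python3 - <<'E'
from h import *
p=pose(); print(np.round(p[0],1),np.round(p[1],3).tolist(),p[2]['time_s'],p[2]['grip_width'])
im=ctrl.capture('wrist'); save(im,'w3')
E
```

```text
[ 530.8 -412.3  201.9] [[0.0, 0.957, -0.289], [-0.001, -0.289, -0.957], [-1.0, 0.0, 0.001]] 5.7 0.5005875361102616
```

View pics/w3.png

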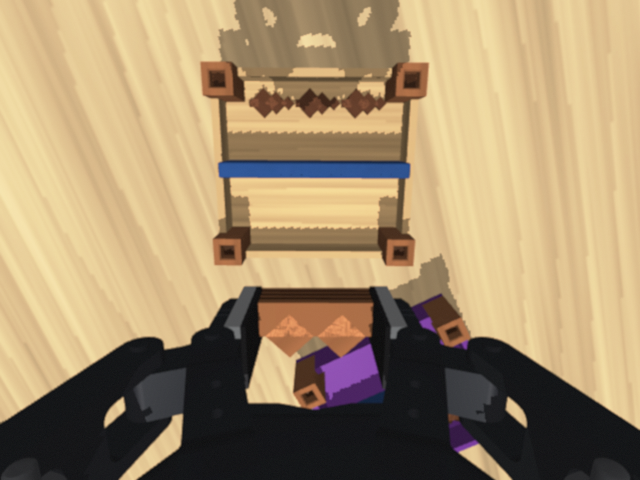

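```bash
python3 - <<'E'
from h import *
p=pose(); im=cv2.imread('pics/w3.png')[:,:,::-1]
C=cam('wrist',p); g=im.sum(2).astype(float); pts=[]
for (u,v) in [(217,79),(412,79),(230,252),(400,253)]:
    save(im,f's{u}',(u-22,v-22,u+22,v+22),6)
    m=g[v-9:v+10,u-9:u+10]; b=np.uint8(m<170); n,l,st,ce=cv2.connectedComponentsWithStats(b); print(st[1:].tolist())
    k=1+np.argmax(st[1:,4]); pts.append((u-9+st[k,0]+(st[k,2]-1)/2,v-9+st[k,1]+(st[k,3]-1)/2))
print(pts)
W=back(pts,61,C); c,t,r=fit2([(-69,64),(69,64),(-69,-64),(69,-64)],W); print(c,np.degrees(t),r)
E
cd pics; python3 -c "
import cv2,numpy as np
cv2.imwrite('s.png',np.hstack([cv2.imread(f's{u}.png') for u in (217,412,230,400)])[:, :800*2:1][::2,::2])"
```

```text
[[2, 2, 15, 15, 192]]
[[1, 3, 15, 15, 197]]
[[0, 3, 13, 12, 123]]
[[3, 3, 13, 12, 123]]
[(np.float64(217.0), np.float64(79.0)), (np.float64(411.0), np.float64(80.0)), (np.float64(227.0), np.float64(251.5)), (np.float64(400.0), np.float64(252.5))]
[ 543.0678348  -368.31773151] -16.6789337703741 [0.63834976 0.73580268 0.58782035 0.41071057]
```

View pics/s.png

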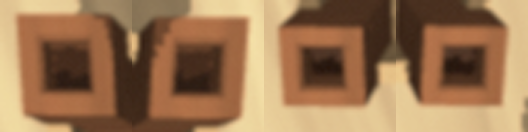

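Call:
move_arm --targets '[[[0.3,0.1,-0.006,-0.077,0,0,0],[0.3,0.3,0,0,0,0,0],[0.3,0.3,0,0,0,0,0],[0.3,0.3,0,0,0,0,0],[0.3,0.1,0,0,0,0,0]]]'

```text
time_s: 6.25
eef_pos: [532.3, -396.0, 33.4]
ee_rot: [-0.418, -0.568, -0.423, 0.569]
force: [-0.8, 0.5, -0.3]
grip_width: 0.501
```

Call:
move_arm --targets '[[[0.3,0.06,0,0,0,0,0],[0.3,0.04,0,0,0,0,0],[0.3,0.025,0,0,0,0,0],[0.3,0.008,0,0,0,0,0],[0.3,0,0,0,0,0,0]]]'

```text
time_s: 6.75
eef_pos: [534.1, -398.4, 18.3]
ee_rot: [0.421, 0.568, 0.42, -0.568]
force: [0.1, -0.1, 0.2]
grip_width: 0.503
```

Call:
move_arm --targets '[[[0.3,0.01,0,0,0,0,0],[0.3,0,0,0,0,0,0],[0.75,0,0,0,0,0,0],[0.75,0,0,0,0,0,0],[0.75,0,0,0,0,0,0]]]'

```text
time_s: 7.25
eef_pos: [533.8, -398.1, 16.0]
ee_rot: [0.421, 0.568, 0.421, -0.568]
force: [-0.7, 0.5, -0.5]
grip_width: 0.751
```

Call:
move_arm --targets '[[[0.75,-0.1,0,0,0,0,0],[0.75,-0.25,0,0,0,0,0],[0.75,-0.3,0,0,0,0,0],[0.75,-0.3,0,0,0,0,0],[0.6,0,0,0,0,0,0]]]'

```text
time_s: 7.75
eef_pos: [535.7, -399.8, 167.1]
ee_rot: [0.426, 0.569, 0.416, -0.568]
force: [0.2, -0.4, -0.1]
grip_width: 0.61
```

```bash
python3 - <<'E'
from h import *
p=pose(); print(np.round(p[0],1),np.round(p[1],3).tolist(),p[2]['time_s'],p[2]['grip_width'],p[2]['force'])
im=ctrl.capture('wrist'); save(im,'w4')
E
```

```text
[ 535.7 -399.8  167.1] [[0.009, 0.957, -0.291], [-0.01, -0.291, -0.957], [-1.0, 0.012, 0.007]] 7.75 0.6104113272286906 [ 0.16914823 -0.35308947 -0.11086753]
```

View pics/w4.png

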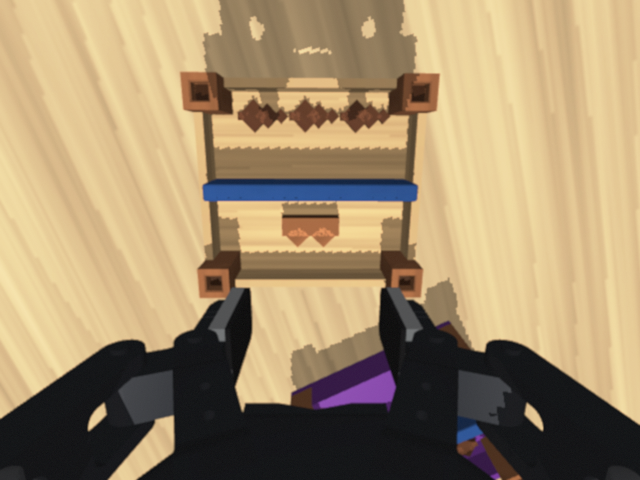

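Call:
move_arm --targets '[[[0.45,0,-0.014,-0.215,0,0,0],[0.45,0,0,0,-0.143,0,0],[0.45,0,0,0,-0.143,0,0],[0.45,0,0,0,-0.143,0,0],[0.45,0,0,0,-0.143,0,0]]]'

```text
time_s: 8.3
eef_pos: [540.9, -366.2, 157.8]
ee_rot: [0.571, 0.417, 0.572, -0.417]
force: [0.2, -0.4, -0.1]
grip_width: 0.448
```

Call:
move_arm --targets '[[[0.45,0,0,0,-0.143,0,0],[0.45,0,0,0,-0.143,0,0],[0.45,0,0,0,-0.143,0,0],[0.45,0,0,0,-0.143,0,0],[0.45,0,0,0,-0.143,0,0]]]'

```text
time_s: 8.8
eef_pos: [540.8, -366.3, 157.8]
ee_rot: [0.684, 0.179, 0.685, -0.179]
force: [-0.2, -0.3, -0.2]
grip_width: 0.451
```

Call:
move_arm --targets '[[[0.45,0,0,0,-0.143,0,0],[0.45,0,0,0,-0.072,0,0],[0.45,0,0,0,0,0,0]]]'

```text
time_s: 9.1
eef_pos: [540.9, -366.3, 157.8]
ee_rot: [0.699, 0.103, 0.7, -0.103]
force: [-0.1, 0.5, -0.2]
grip_width: 0.451
```

```bash
cat >> h.py <<'E'
def rep(name):
    p=pose(); M=p[1]; print(np.round(p[0],1),'yaw y',round(np.degrees(np.arctan2(M[1,1],M[0,1])),2),'tilt',np.round(M[2,1:],3),'t',p[2]['time_s'],'g',round(p[2]['grip_width'],3),'F',np.round(p[2]['force'],1))
    im=ctrl.capture('wrist'); save(im,name); return p,im
E
python3 - <<'E'
from h import *
p,im=rep('w5')
c=np.array([543.1,-368.3]);t=np.radians(-16.7);r=np.array([[np.cos(t),-np.sin(t)],[np.sin(t),np.cos(t)]])
P=[[*(r@np.array(l)+c),61] for l in SOCK]+[[*(r@np.array(l)+c),55] for l in [(-74,0),(0,0),(74,0)]]
print(np.round(proj(P,cam('wrist',p)),1).tolist())
E
```

```text
[ 540.9 -366.3  157.8] yaw y 73.23 tilt [ 0.001 -0.001] t 9.1 g 0.451 F [-0.1  0.5 -0.2]
[[403.3, 339.8], [224.4, 339.8], [416.7, 139.7], [210.3, 139.9], [313.5, 131.7], [313.7, 244.6], [313.8, 341.7]]
```

View pics/w5.png

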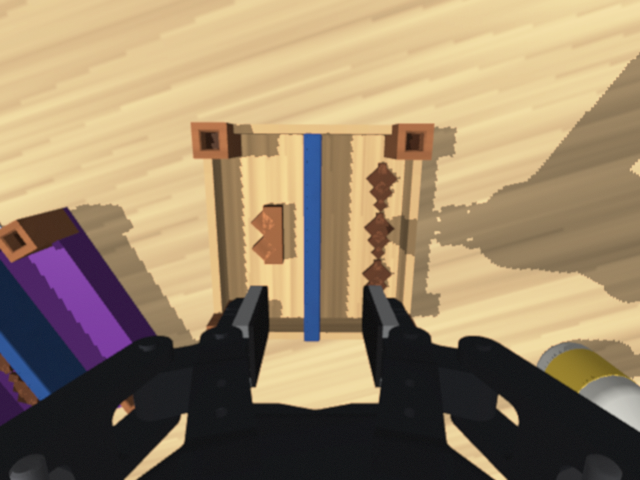

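Call:
move_arm --targets '[[[0.45,0.1,-0.009,0.018,0,0,0],[0.45,0.3,0,0,0,0,0],[0.45,0.25,0,0,0,0,0],[0.45,0.12,0,0,0,0,0],[0.45,0.069,0,0,0,0,0]]]'

```text
time_s: 9.65
eef_pos: [542.4, -367.8, 29.3]
ee_rot: [0.698, 0.105, 0.701, -0.103]
force: [-0.3, 0.7, 0.4]
grip_width: 0.45
```

Call:
move_arm --targets '[[[0.45,0,0,0,0,0,0],[0.1,0,0,0,0,0,0],[0.1,0,0,0,0,0,0],[0.1,0,0,0,0,0,0],[0,0,0,0,0,0,0]]]' --force 70

```text
time_s: 10.15
eef_pos: [544.0, -369.0, 34.0]
ee_rot: [0.7, 0.103, 0.699, -0.104]
force: [-0.6, 1.0, 6.2]
grip_width: 0.126
```

Call:
move_arm --targets '[[[0,0,0,0,0,0,0],[0,0,0,0,0,0,0]]]'

```text
time_s: 10.35
eef_pos: [543.9, -369.0, 33.9]
ee_rot: [0.7, 0.103, 0.699, -0.104]
force: [-0.0, 1.7, 5.6]
grip_width: 0.121
```

Call:
move_arm --targets '[[[0,-0.03,0,0,0,0,0],[0,-0.06,0,0,0,0,0],[0,-0.15,0,0,0,0,0],[0,-0.2,0,0,0,0,0],[0,-0.15,0,0,0,0,0]]]'

```text
time_s: 10.85
eef_pos: [543.4, -368.8, 123.0]
ee_rot: [0.7, 0.103, 0.699, -0.104]
force: [0.1, -1.2, -4.2]
grip_width: 0.124
```

```bash
python3 - <<'E'
from h import *
p,im=rep('w6')
E
```

```text
[ 543.4 -368.8  123. ] yaw y 73.2 tilt [-0.001  0.001] t 10.85 g 0.124 F [ 0.1 -1.2 -4.2]
```

View pics/w6.png

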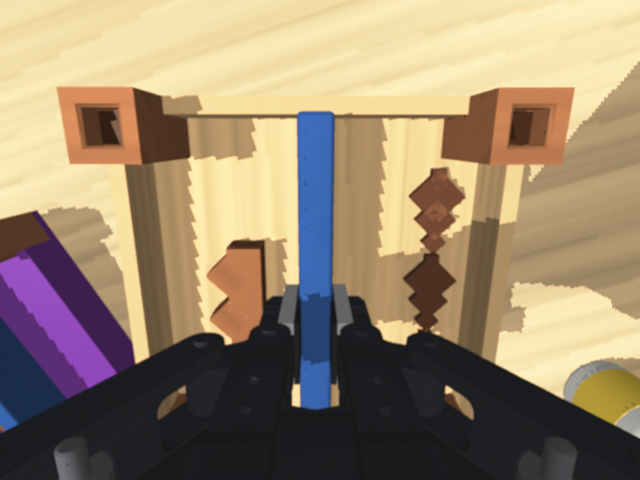

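```bash
cat >> h.py <<'E'
def tool_back(uv,tx):
    """pixel -> tool coords on plane tool x = tx"""
    c=ctrl.calibration('wrist');K=np.array(c['camera_matrix']);D=np.array(c['D'],float);T=np.array(c['tool_from_camera'])
    n=cv2.undistortPoints(np.array(uv,float).reshape(-1,1,2),K,D).reshape(-1,2)
    d=np.c_[n,np.ones(len(n))]@T[:3,:3].T; o=T[:3,3]; t=(tx-o[0])/d[:,0]; return o+d*t[:,None]
E
python3 - <<'E'
from h import *
im=cv2.imread('pics/w6.png')[:,:,::-1]
save(np.hstack([im[80:170,50:200],im[80:170,440:590]]),'w6c',None,2.6)
for tx in (-27,-25,-29): print(tx,np.round(tool_back([[100,125],[531,126]],tx),1).tolist())
# divider top, far end z=-74
print(np.round(tool_back([[299,113],[333,113]],-21),1).tolist())
E
```

```text
-27 [[-27.0, -63.9, -69.5], [-27.0, 63.6, -69.3]]
-25 [[-25.0, -65.0, -69.6], [-25.0, 64.7, -69.4]]
-29 [[-29.0, -62.7, -69.4], [-29.0, 62.5, -69.2]]
[[-21.0, -5.2, -73.4], [-21.0, 5.3, -73.4]]
```

View pics/w6c.png

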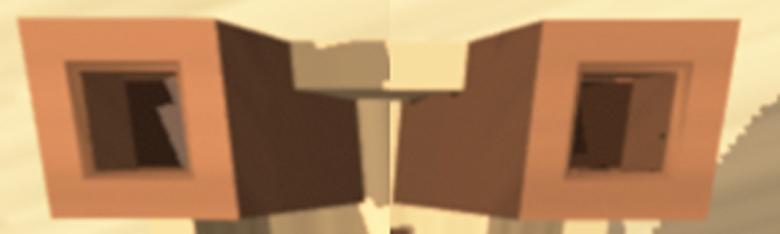

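Call:
move_arm --targets '[[[0,0,0,-0.12,0,0,0],[0,0,0,-0.24,0,0,0],[0,0,0,-0.24,0,0,0],[0,0,0.06,-0.24,0,0,0],[0,0,0.12,-0.2,0,0,0]]]'

```text
time_s: 11.4
eef_pos: [399.8, -297.2, 120.5]
ee_rot: [0.699, 0.104, 0.7, -0.104]
force: [0.3, 0.3, -4.7]
grip_width: 0.123
```

Call:
move_arm --targets '[[[0,0,0.2,-0.12,0,0,0],[0,0,0.24,-0.05,0,0,0],[0,0,0.24,0,0,0,0],[0,0,0.24,0,0,0,0],[0,0,0.24,0,0,0,0]]]'

```text
time_s: 11.9
eef_pos: [427.6, -122.4, 120.9]
ee_rot: [0.699, 0.103, 0.7, -0.103]
force: [0.2, 0.2, -3.6]
grip_width: 0.125
```

Call:
move_arm --targets '[[[0,0,0.24,0,0,0,0],[0,0,0.24,0,0,0,0],[0,0,0.24,0,0,0,0],[0,0,0.2,0,0,0,0],[0,0,0.12,0,-0.044,0,0]]]'

```text
time_s: 12.4
eef_pos: [472.7, 27.6, 120.7]
ee_rot: [0.702, 0.086, 0.702, -0.086]
force: [-0.4, -0.4, -4.7]
grip_width: 0.123
```

```bash
python3 - <<'E'
from h import *
p,im=rep('w7')
d=np.r_[475.4,34.3,0]-np.r_[p[0][:2],0]; print('tool delta',d@p[1])
E
```

```text
[472.7  27.6 120.7] yaw y 75.97 tilt [ 0.    -0.001] t 12.4 g 0.123 F [-0.4 -0.4 -4.7]
tool delta [3.91970864e-04 7.15944988e+00 9.49775199e-01]
```

View pics/w7.png

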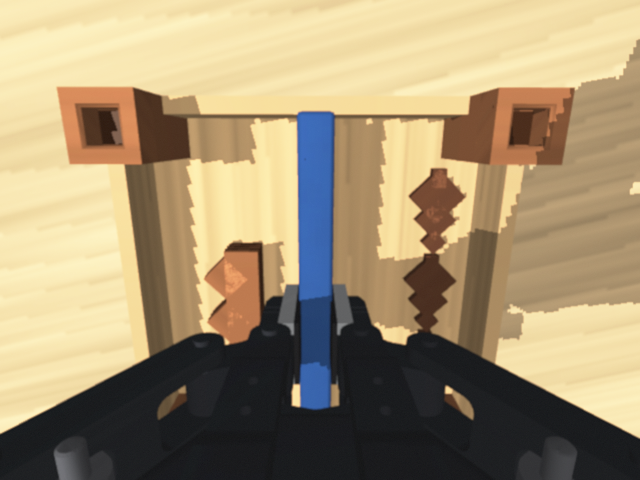

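Call:
move_arm --targets '[[[0,0.05,0.048,0.006,0,0,0],[0,0.15,0,0,0,0,0],[0,0.13,0,0,0,0,0],[0,0.05,0,0,0,0,0],[0,0,0,0,0,0,0]]]'

```text
time_s: 12.95
eef_pos: [474.8, 32.1, 63.1]
ee_rot: [0.701, 0.088, 0.702, -0.088]
force: [0.3, -0.4, -3.7]
grip_width: 0.121
```

```bash
python3 - <<'E'
from h import *
p,im=rep('w8')
d=np.r_[475.4,34.3,0]-np.r_[p[0][:2],0]; print('tool delta',d@p[1])
im=ctrl.capture('side'); save(im,'sd8',(210,160,350,290),5)
E
```

```text
[474.8  32.1  63.1] yaw y 75.78 tilt [-0.    -0.002] t 12.95 g 0.121 F [ 0.3 -0.4 -3.7]
tool delta [-6.23645297e-04  2.30993407e+00  3.07553131e-02]
```

View pics/sd8.png

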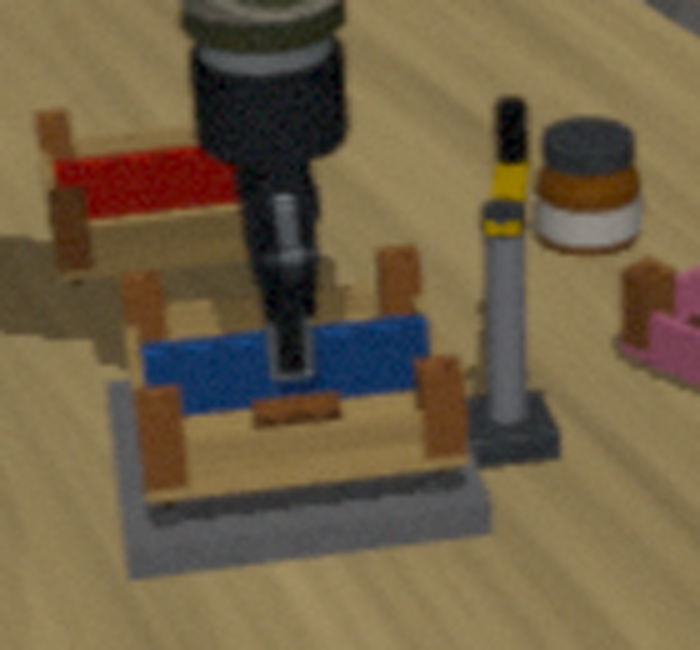

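Call:
move_arm --targets '[[[0,0,0.008,0,0,0,0],[0,0,0,0,0,0,0],[0,0,0,0,0,0,0]]]'

```text
time_s: 13.35
eef_pos: [476.0, 33.5, 64.5]
ee_rot: [0.702, 0.087, 0.701, -0.087]
force: [-0.6, -0.3, -4.8]
grip_width: 0.121
```

```bash
python3 - <<'E'
from h import *
for i in range(3):
    p=pose(); d=np.r_[475.4,34.3,0]-np.r_[p[0][:2],0]; print(p[0],'tool delta',np.round(d@p[1],2)); ctrl.capture('wrist')
E
```

```text
[475.95519832  33.47170598  64.46746996] tool delta [-0.    0.67 -0.74]
[475.86474874  33.47706672  64.34796385] tool delta [-0.    0.68 -0.65]
[475.83029741  33.49539026  64.26668959] tool delta [-0.    0.67 -0.61]
```

Call:
move_arm --targets '[[[0,0.03,0.0045,-0.004,0,0,0],[0,0.03,0,0,0,0,0],[0,0.02,0,0,0,0,0],[0,0.015,0,0,0,0,0],[0,0.01,0,0,0,0,0]]]'

```text
time_s: 14.0
eef_pos: [475.7, 34.6, 48.5]
ee_rot: [0.702, 0.087, 0.701, -0.087]
force: [-0.4, 6.2, 4.1]
grip_width: 0.124
```

Call:
move_arm --targets '[[[0,0.01,0,0,0,0,0],[0,0.01,0,0,0,0,0],[0,0,0,0,0,0,0]]]'

```text
time_s: 14.3
eef_pos: [476.0, 35.0, 45.5]
ee_rot: [0.702, 0.088, 0.701, -0.087]
force: [3.9, 6.8, -3.6]
grip_width: 0.123
```

Call:
move_arm --targets '[[[0,0.008,0.004,0.001,0,0,0],[0,0.008,0,0,0,0,0],[0,0.004,0,0,0,0,0],[0,0,0,0,0,0,0]]]'

```text
time_s: 14.7
eef_pos: [476.1, 35.3, 43.1]
ee_rot: [0.702, 0.087, 0.701, -0.087]
force: [-0.0, 6.9, 5.8]
grip_width: 0.125
```

Call:
move_arm --targets '[[[0.35,0,0,0,0,0,0],[0.35,0,0,0,0,0,0],[0.35,0,0,0,0,0,0],[0.35,-0.08,0,0,0,0,0],[0.35,-0.2,0,0,0,0,0]]]'

```text
time_s: 15.2
eef_pos: [474.4, 34.8, 83.8]
ee_rot: [0.7, 0.087, 0.703, -0.087]
force: [-0.6, 0.5, 0.5]
grip_width: 0.348
```

Call:
move_arm --targets '[[[0.35,-0.3,0,0,0,0,0],[0.35,-0.3,0,0,0,0,0],[0.35,-0.3,0,0.15,0,0,0],[0.35,-0.1,0,0.12,0,0,0],[0.35,0,0,0,0,0,0]]]'

```text
time_s: 15.7
eef_pos: [516.5, 24.3, 236.9]
ee_rot: [0.704, 0.087, 0.7, -0.088]
force: [0.2, 0.4, 0.2]
grip_width: 0.35
```

```bash
python3 - <<'E'
from h import *
p,im=rep('w9')
t=np.radians(-14.09);r=np.array([[np.cos(t),-np.sin(t)],[np.sin(t),np.cos(t)]]);c=np.array([475.4,34.3])
print(np.round(proj([[*(r@np.array(l)+c),70] for l in SOCK],cam('wrist',p)),1).tolist())
im=ctrl.capture('side'); save(im,'sd9',(210,160,350,290),5)
E
```

```text
[516.5  24.3 236.9] yaw y 75.81 tilt [0.    0.006] t 15.7 g 0.35 F [0.2 0.4 0.2]
[[389.2, 250.4], [241.4, 250.5], [398.4, 78.1], [231.8, 78.4]]
```

View pics/sd9.png

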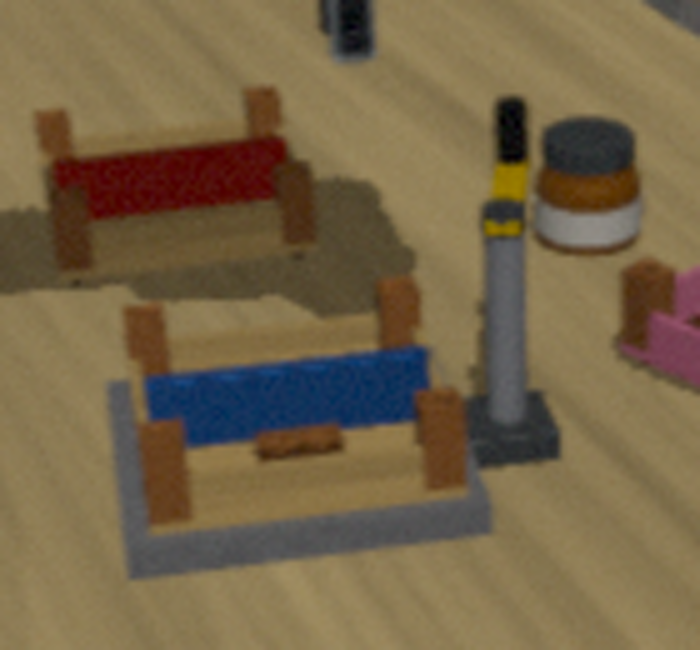

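View pics/w9.png

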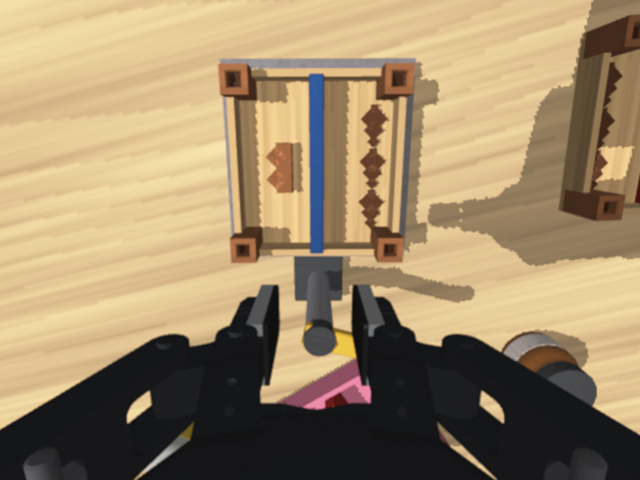

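The blue tray is home: its floor is tight on the base in the side view, and its sockets at (235,78), (398,78), (243,249) and (390,249) are near the predictions. The bundle is at (281,167), inside the compartment. Next I'll refine the stack pose and then go to the red tray.

Call:
move_arm --targets '[[[0.35,0,0,0,0,0,0],[0.35,0,0,0,0,0,0]]]'

```text
time_s: 16.0
eef_pos: [513.9, 25.2, 233.1]
ee_rot: [0.701, 0.087, 0.702, -0.087]
force: [0.3, 0.2, -0.3]
grip_width: 0.351
```

```bash
cat >> h.py <<'E'
def socks(im,guess,z,C,loc,thr=170,w=11):
    g=im.sum(2).astype(float); pts=[]
    for u,v in guess:
        m=g[v-w:v+w+1,u-w:u+w+1]; n,l,st,ce=cv2.connectedComponentsWithStats(np.uint8(m<thr)); k=1+np.argmax(st[1:,4])
        pts.append((u-w+st[k,0]+(st[k,2]-1)/2,v-w+st[k,1]+(st[k,3]-1)/2)); print(pts[-1],st[k].tolist())
    W=back(pts,z,C); c,t,r=fit2(loc,W); print('fit',np.round(c,2),round(np.degrees(t),2),np.round(r,2)); return c,t
E
python3 - <<'E'
from h import *
p,im=rep('w10')
t=np.radians(-14.09);r=np.array([[np.cos(t),-np.sin(t)],[np.sin(t),np.cos(t)]]);c=np.array([475.4,34.3])
P=proj([[*(r@np.array(l)+c),70] for l in SOCK],cam('wrist',p)); print(P.tolist())
socks(im,[tuple(int(round(x)) for x in q) for q in P],70,cam('wrist',p),SOCK,210)
save(im,'w10c',(215,50,425,270),3)
E
```

```text
[513.9  25.2 233.1] yaw y 75.85 tilt [-0.    -0.002] t 16.0 g 0.351 F [ 0.3  0.2 -0.3]
[[389.57553264203113, 256.3211134810132], [240.54565233616566, 256.3438053418155], [398.7752306480998, 83.3525904321171], [231.13314600453816, 83.49484129453637]]
(np.float64(389.5), np.float64(255.5)) [5, 5, 12, 12, 133]
(np.float64(241.5), np.float64(255.5)) [6, 5, 12, 12, 133]
(np.float64(398.5), np.float64(83.5)) [4, 4, 14, 16, 188]
(np.float64(231.5), np.float64(84.0)) [5, 5, 14, 15, 191]
fit [475.2   34.56] -13.99 [0.56 0.81 0.55 0.53]
```

View pics/w10c.png

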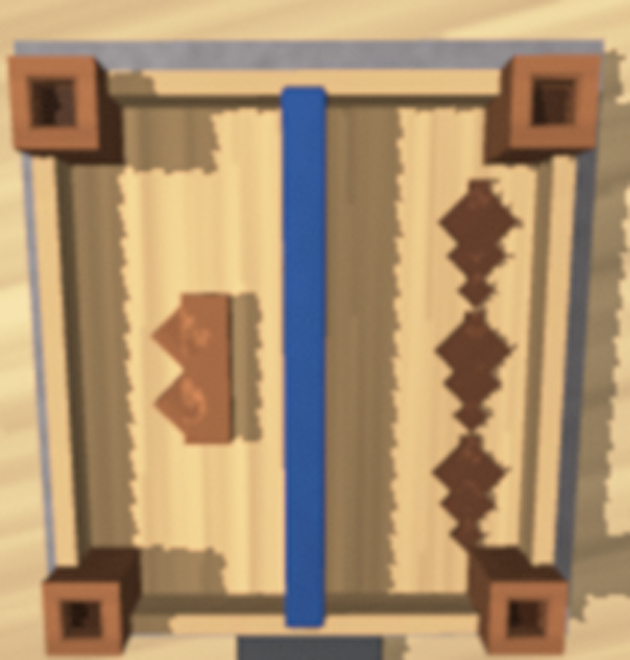

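Call:
move_arm --targets '[[[0.45,0,0.297,-0.036,0,0,0],[0.45,0,0.297,-0.036,0,0,0],[0.45,0,0.297,-0.036,0,0,0],[0.45,0,0.297,-0.036,0,0,0],[0.45,0,0.297,-0.036,0,0,0]]]'

```text
time_s: 16.55
eef_pos: [542.6, 249.4, 233.6]
ee_rot: [0.701, 0.087, 0.702, -0.087]
force: [1.2, 0.3, -0.0]
grip_width: 0.448
```

Call:
move_arm --targets '[[[0.45,0,0.297,-0.036,0,0,0],[0.45,0,0.297,-0.036,0,0,0],[0.45,0,0,0,-0.042,0,0],[0.45,0,0,0,0,0,0],[0.45,0,0,0,0,0,0]]]'

```text
time_s: 17.05
eef_pos: [554.2, 336.1, 233.7]
ee_rot: [0.703, 0.072, 0.704, -0.072]
force: [-0.4, -0.0, -0.5]
grip_width: 0.45
```

```bash
python3 - <<'E'
from h import *
p,im=rep('w11')
t=np.radians(-11.5);r=np.array([[np.cos(t),-np.sin(t)],[np.sin(t),np.cos(t)]]);c=np.array([514,345])
P=proj([[*(r@np.array(l)+c),61] for l in SOCK],cam('wrist',p)); print(P.tolist())
E
```

```text
[554.2 336.1 233.7] yaw y 78.28 tilt [-0.001 -0.001] t 17.05 g 0.45 F [-0.4 -0.  -0.5]
[[389.24320708847756, 250.79353851123912], [244.22383471504577, 251.19359200978963], [397.6946312922421, 82.2934638966336], [234.9959241971804, 82.93204756100658]]
```

View pics/w11.png

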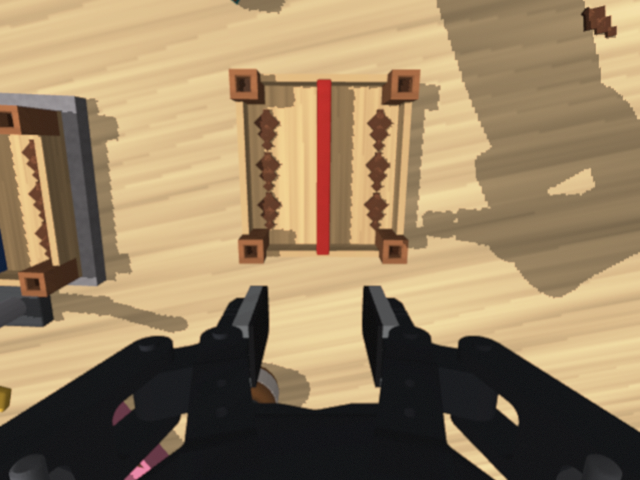

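```bash
python3 - <<'E'
from h import *
p=pose(); im=cv2.imread('pics/w11.png')[:,:,::-1]
c,t=socks(im,[(394,251),(250,251),(404,84),(244,84)],61,cam('wrist',p),SOCK,210)
d=np.r_[c,0]-np.r_[p[0][:2],0]; print('tool delta',np.round(d@p[1],2))
E
```

```text
(np.float64(394.0), np.float64(251.5)) [6, 6, 11, 12, 128]
(np.float64(250.5), np.float64(251.0)) [6, 6, 12, 11, 131]
(np.float64(404.5), np.float64(84.0)) [5, 4, 14, 15, 188]
(np.float64(242.5), np.float64(84.0)) [3, 4, 14, 15, 191]
fit [515.9  349.82] -11.83 [0.67 0.73 0.28 0.48]
tool delta [ 1.000e-02  5.880e+00 -4.052e+01]
```

Call:
move_arm --targets '[[[0.45,0,0.039,-0.27,0,0,0],[0.45,0.3,0,0,0,0,0],[0.45,0.3,0,0,0,0,0],[0.45,0.3,0,0,0,0,0],[0.45,0.15,0,0,0,0,0]]]'

```text
time_s: 17.6
eef_pos: [514.5, 348.8, 72.9]
ee_rot: [0.702, 0.072, 0.705, -0.073]
force: [0.6, -0.2, 1.1]
grip_width: 0.452
```

Call:
move_arm --targets '[[[0.45,0,0,0,0,0,0],[0.45,0,0,0,0,0,0]]]'

```text
time_s: 17.8
eef_pos: [516.6, 350.2, 77.9]
ee_rot: [0.704, 0.072, 0.703, -0.072]
force: [0.9, 0.5, 0.6]
grip_width: 0.451
```

```bash
python3 - <<'E'
from h import *
p,im=rep('w12')
d=np.r_[515.9,349.8,0]-np.r_[p[0][:2],0]; print('tool delta',np.round(d@p[1],2))
E
```

```text
[516.6 350.2  77.9] yaw y 78.28 tilt [0.001 0.001] t 17.8 g 0.451 F [0.9 0.5 0.6]
tool delta [-0.   -0.5  -0.62]
```

View pics/w12.png

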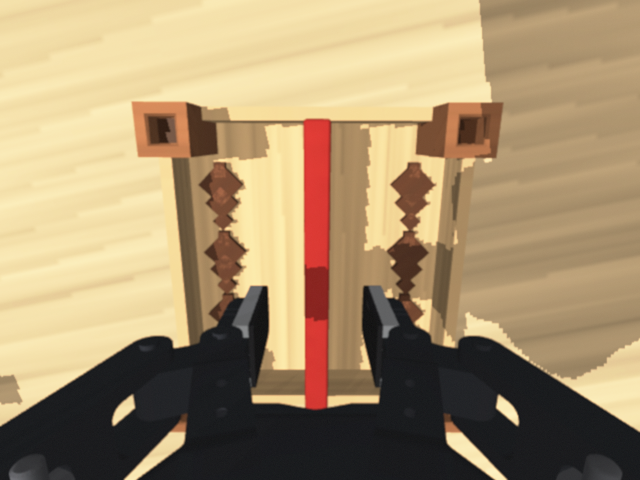

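Call:
move_arm --targets '[[[0.45,0.1,-0.003,-0.004,0,0,0],[0.45,0.12,0,0,0,0,0],[0.45,0.07,0,0,0,0,0],[0.45,0.005,0,0,0,0,0],[0.1,0,0,0,0,0,0]]]'

```text
time_s: 18.35
eef_pos: [515.8, 350.4, 33.4]
ee_rot: [0.704, 0.072, 0.703, -0.071]
force: [0.9, 0.5, 1.0]
grip_width: 0.294
```

Call:
move_arm --targets '[[[0.1,0,0,0,0,0,0],[0.1,0,0,0,0,0,0],[0,0,0,0,0,0,0],[0,0,0,0,0,0,0],[0,0,0,0,0,0,0]]]'

```text
time_s: 18.85
eef_pos: [515.9, 350.3, 33.7]
ee_rot: [0.704, 0.072, 0.703, -0.071]
force: [-0.6, -2.0, 6.4]
grip_width: 0.124
```

Call:
move_arm --targets '[[[0,-0.03,0,0,0,0,0],[0,-0.06,0,0,0,0,0],[0,-0.2,0,0,0,0,0],[0,-0.28,0,0,0,0,0],[0,-0.2,0,0,0,0,0]]]'

```text
time_s: 19.35
eef_pos: [515.5, 350.4, 150.8]
ee_rot: [0.704, 0.072, 0.703, -0.071]
force: [0.9, -0.0, -2.8]
grip_width: 0.127
```

Call:
move_arm --targets '[[[0,0,0,0,0,0,0]]]'

```text
time_s: 19.45
eef_pos: [516.9, 351.0, 153.0]
ee_rot: [0.706, 0.073, 0.701, -0.07]
force: [0.6, 0.3, -2.4]
grip_width: 0.126
```

```bash
python3 - <<'E'
from h import *
p,im=rep('w13')
save(np.hstack([im[80:170,50:200],im[80:170,440:590]]),'w13c',None,2.6)
d=np.r_[475.6,35,0]-np.r_[p[0][:2],0]; print('tool delta',np.round(d@p[1],2))
E
```

```text
[516.9 351.  153. ] yaw y 78.37 tilt [0.005 0.007] t 19.45 g 0.126 F [ 0.6  0.3 -2.4]
tool delta [  -1.43 -317.84   23.3 ]
```

View pics/w13c.png

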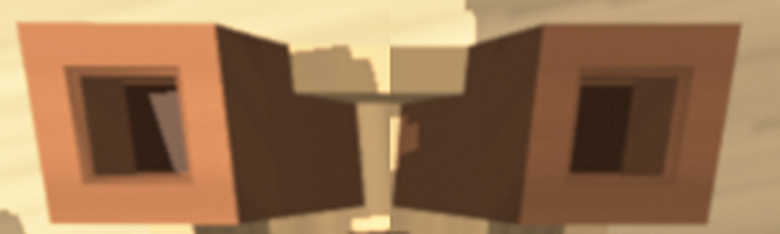

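Call:
move_arm --targets '[[[0,0,-0.1,0,0,0,0],[0,0,-0.2,0.02,0,0,0],[0,0,-0.24,0.02,0,0,0],[0,0,-0.24,0.02,0,0,0],[0,0,-0.24,0.02,0,0,0]]]'

```text
time_s: 20.0
eef_pos: [494.8, 196.5, 146.1]
ee_rot: [0.702, 0.071, 0.705, -0.072]
force: [0.7, -1.0, -1.6]
grip_width: 0.123
```

Call:
move_arm --targets '[[[0,0,-0.24,0.02,0,0,0],[0,0,-0.24,0.02,0,0,0],[0,0,-0.24,0.02,0,0,0],[0,0,-0.2,0.01,0,0,0],[0,0,-0.12,0,0.039,0,0]]]'

```text
time_s: 20.5
eef_pos: [473.7, 41.2, 146.4]
ee_rot: [0.701, 0.087, 0.703, -0.087]
force: [-0.6, -0.6, -2.3]
grip_width: 0.124
```

Call:
move_arm --targets '[[[0,0,0,0,0,0,0],[0,0,0,0,0,0,0],[0,0,0,0,0,0,0]]]'

```text
time_s: 20.8
eef_pos: [474.7, 43.8, 147.2]
ee_rot: [0.701, 0.086, 0.702, -0.086]
force: [0.3, 0.6, -2.3]
grip_width: 0.123
```

```bash
python3 - <<'E'
from h import *
p,im=rep('w14')
d=np.r_[475.15,35.1,0]-np.r_[p[0][:2],0]; print('tool delta',np.round(d@p[1],2))
E
```

```text
[474.7  43.8 147.2] yaw y 76.09 tilt [ 0.    -0.001] t 20.8 g 0.123 F [ 0.3  0.6 -2.3]
tool delta [-0.   -8.29  2.55]
```

Call:
move_arm --targets '[[[0,0.05,-0.055,0.017,0,0,0],[0,0.1,0,0,0,0,0],[0,0.07,0,0,0,0,0],[0,0,0,0,0,0,0],[0,0,0,0,0,0,0]]]'

```text
time_s: 21.35
eef_pos: [475.5, 34.4, 114.8]
ee_rot: [0.702, 0.086, 0.702, -0.086]
force: [-0.5, -0.1, -3.5]
grip_width: 0.124
```

```bash
python3 - <<'E'
from h import *
p,im=rep('w15')
for i in range(2):
    d=np.r_[475.15,35.1,0]-np.r_[p[0][:2],0]; print(p[0],'tool delta',np.round(d@p[1],2)); im=ctrl.capture('side'); p=pose()
save(im,'sd15',(210,130,350,290),4)
E
```

```text
[475.5  34.4 114.8] yaw y 76.03 tilt [-0. -0.] t 21.35 g 0.124 F [-0.5 -0.1 -3.5]
[475.46508549  34.365285   114.75808883] tool delta [ 0.    0.64 -0.48]
[475.73421883  34.33409368 115.25937346] tool delta [-0.    0.6  -0.75]
```

View pics/sd15.png

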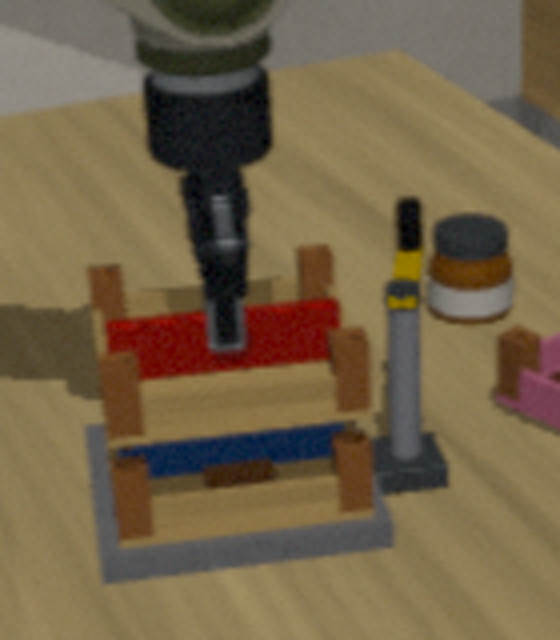

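Call:
move_arm --targets '[[[0,0.03,0.004,-0.004,0,0,0],[0,0.025,0,0,0,0,0],[0,0.015,0,0,0,0,0],[0,0.012,0,0,0,0,0],[0,0.01,0,0,0,0,0]]]'

```text
time_s: 22.0
eef_pos: [474.9, 35.1, 100.8]
ee_rot: [0.702, 0.086, 0.702, -0.086]
force: [-0.5, 0.1, -2.4]
grip_width: 0.126
```

Call:
move_arm --targets '[[[0,0.008,0,0,0,0,0],[0,0.008,0,0,0,0,0],[0,0.008,0,0,0,0,0]]]'

```text
time_s: 22.3
eef_pos: [475.0, 35.1, 97.3]
ee_rot: [0.702, 0.086, 0.702, -0.086]
force: [0.4, -0.8, -2.3]
grip_width: 0.126
```

No contact forces, so the pins are in. The last 2.6 mm to home follow.

Call:
move_arm --targets '[[[0,0.008,0,0,0,0,0],[0,0.006,0,0,0,0,0],[0,0.005,0,0,0,0,0],[0,0,0,0,0,0,0]]]'

```text
time_s: 22.7
eef_pos: [475.0, 35.1, 94.8]
ee_rot: [0.702, 0.086, 0.702, -0.086]
force: [-2.3, -0.3, 2.0]
grip_width: 0.125
```

Call:
move_arm --targets '[[[0,0.005,0,0,0,0,0],[0,0,0,0,0,0,0]]]'

```text
time_s: 22.9
eef_pos: [475.0, 35.1, 94.7]
ee_rot: [0.702, 0.086, 0.702, -0.086]
force: [-5.6, 0.5, 11.1]
grip_width: 0.123
```

```bash
python3 - <<'E'
from h import *
p,im=rep('w16')
im=ctrl.capture('side'); save(im,'sd16',(210,130,350,290),4)
E
```

```text
[475.   35.1  94.7] yaw y 76.03 tilt [-0.  0.] t 22.9 g 0.123 F [-5.6  0.5 11.1]
```

View pics/sd16.png

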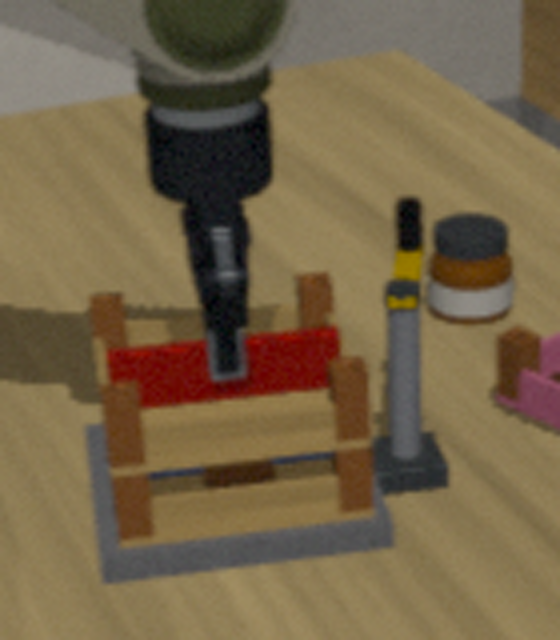

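Call:
move_arm --targets '[[[0.35,0,0,0,0,0,0],[0.35,0,0,0,0,0,0],[0.35,0,0,0,0,0,0],[0.35,-0.08,0,0,0,0,0],[0.35,-0.2,0,0,0,0,0]]]'

```text
time_s: 23.5
eef_pos: [473.9, 35.2, 135.2]
ee_rot: [0.7, 0.086, 0.703, -0.086]
force: [0.3, -0.7, -0.3]
grip_width: 0.354
```

Call:
move_arm --targets '[[[0.45,-0.3,0,0,0,0,0],[0.45,-0.3,0,0,0,0,0],[0.45,-0.06,0.05,0.1,0,0,0],[0.45,0,0,0,0,0,0],[0.45,0,0,0,0,0,0]]]'

```text
time_s: 24.0
eef_pos: [490.7, 38.8, 234.3]
ee_rot: [0.701, 0.086, 0.702, -0.086]
force: [0.8, 0.4, -0.6]
grip_width: 0.453
```

```bash
python3 - <<'E'
from h import *
p,im=rep('w17')
C=cam('wrist',p)
t=np.radians(-14.0);r=np.array([[np.cos(t),-np.sin(t)],[np.sin(t),np.cos(t)]]);c=np.array([475.4,34.8])
print(np.round(proj([[*(r@np.array(l)+c),122] for l in SOCK]+[[625.8,61.4,171],[589.9,6,137]],C),1).tolist())
for d in ctrl.recognise('bar_knob','wrist')[:2]:
    rr,cc=d['point']; print(d['confidence'],cc,rr,back([[cc,rr]],165,C))
im=ctrl.capture('side'); save(im,'sd17',(210,130,350,290),4)
E
```

```text
[490.7  38.8 234.3] yaw y 76.03 tilt [-0.    -0.001] t 24.0 g 0.453 F [ 0.8  0.4 -0.6]
[[391.4, 309.3], [219.4, 309.0], [402.9, 113.6], [205.6, 113.4], [397.5, 438.6], [304.9, 379.0]]
0.68 328.6 382.3 [[577.1410559   26.08806062 165.        ]]
```

View pics/w17.png

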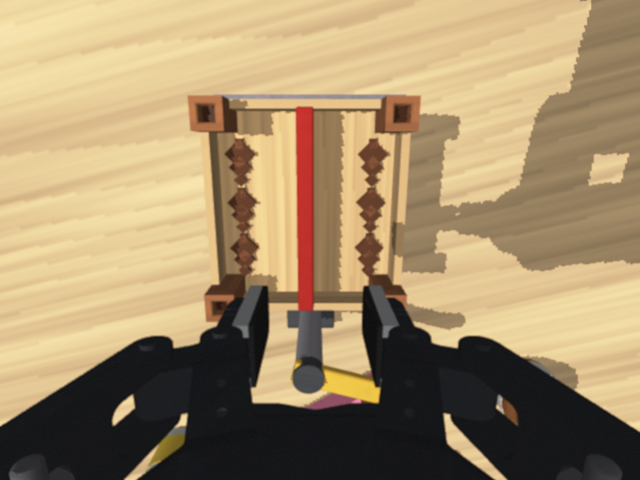

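View pics/sd17.png

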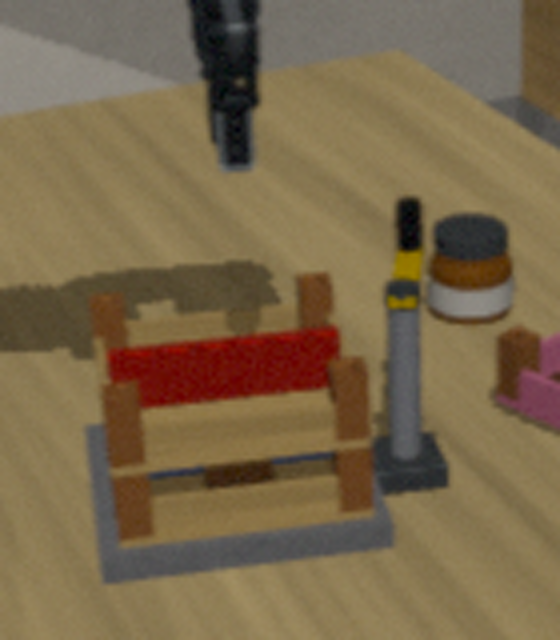

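Call:
move_arm --targets '[[[0.5,0,0.121,0.279,0,0,0],[0.5,0,0.121,0.279,0,0,0],[0.5,0,0.121,0.279,0,0,0],[0.5,0,0,0,0,0,0],[0.5,0,0,0,0,0,0]]]'

```text
time_s: 24.65
eef_pos: [626.0, 61.3, 233.0]
ee_rot: [0.701, 0.086, 0.703, -0.086]
force: [-0.7, 0.3, 0.5]
grip_width: 0.497
```

```bash
python3 - <<'E'
from h import *
p,im=rep('w18')
C=cam('wrist',p)
print(np.round(proj([[625.8,61.4,171],[589.9,6,137]],C),1).tolist())
for d in ctrl.recognise('bar_knob','wrist')[:2]:
    rr,cc=d['point']; print(d['confidence'],cc,rr,back([[cc,rr]],165,C))
E
```

```text
[626.   61.3 233. ] yaw y 76.03 tilt [-0.001 -0.003] t 24.65 g 0.497 F [-0.7  0.3  0.5]
[[315.9, 258.6], [219.8, 211.3]]
0.72 277.9 224.1 [[602.08343947  44.64802539 165.        ]]
0.62 271.1 187.0 [[580.57140177  46.60148993 165.        ]]
```

View pics/w18.png

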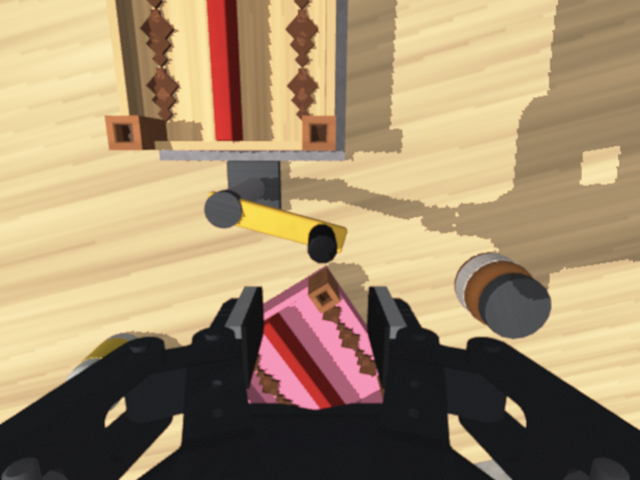

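```bash
python3 - <<'E'
from h import *
p=pose(); im=cv2.imread('pics/w18.png')[:,:,::-1]
save(im,'w18c',(190,170,390,300),4)
C=cam('wrist',p)
k=back([[322,248],[322,240]],[171,137],C); q=back([[222,209]],137,C); print(k,q,np.linalg.norm(k[:,:2]-q[:,:2],axis=1),np.degrees(np.arctan2(k[:,1]-q[0,1],k[:,0]-q[0,0])))
E
```

```text
[[620.49606903  66.05988862 171.        ]
 [624.6249647   65.6331759  137.        ]] [[588.56388782   7.19655341 137.        ]] [66.96683081 68.66760601] [61.52105487 58.32138022]
```

View pics/w18c.png

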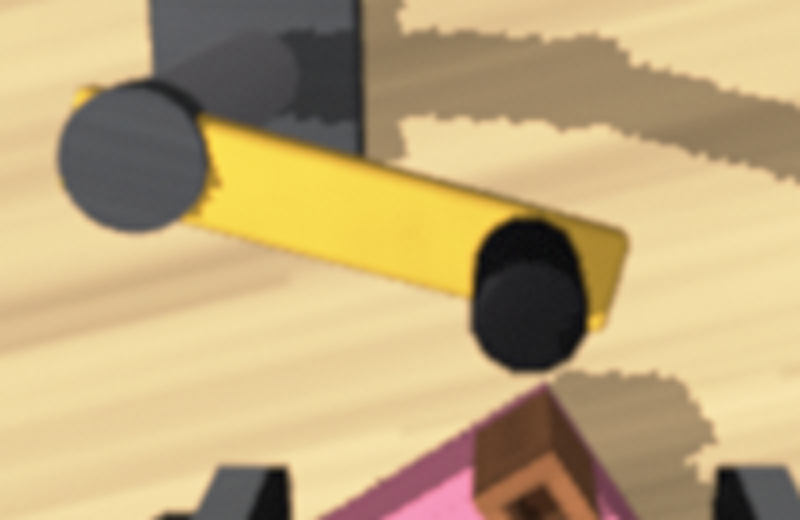

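Call:
move_arm --targets '[[[0.5,0.1,0.014,-0.031,0,0,0],[0.5,0.25,0,0,0,0,0],[0.5,0.15,0,0,0,0,0],[0.5,0.09,0,0,0,0,0],[0.5,0.01,0,0,0,0,0]]]' --force 25

```text
time_s: 25.25
eef_pos: [621.3, 64.3, 144.2]
ee_rot: [0.701, 0.086, 0.702, -0.086]
force: [-0.2, 0.0, 0.4]
grip_width: 0.501
```

Call:
move_arm --targets '[[[0.2,0,0,0,0,0,0],[0.1,0,0,0,0,0,0],[0.1,0,0,0,0,0,0],[0.1,0,0,0,0,0,0],[0.1,0,0,0,0,0,0]]]'

```text
time_s: 25.75
eef_pos: [623.5, 65.7, 146.7]
ee_rot: [0.703, 0.087, 0.7, -0.085]
force: [3.8, 6.7, 0.9]
grip_width: 0.198
```

```bash
python3 - <<'E'
from h import *
p,im=rep('w19')
E
```

```text
[623.5  65.7 146.7] yaw y 76.04 tilt [0.003 0.004] t 25.75 g 0.198 F [3.8 6.7 0.9]
```

View pics/w19.png

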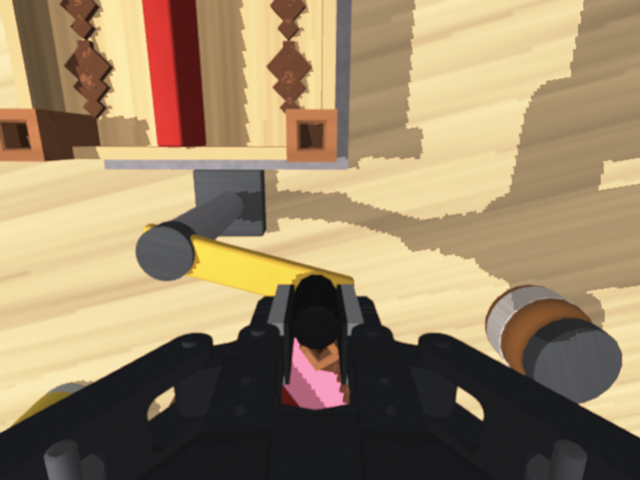

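Call:
move_arm --targets '[[[0.1,0,0.015,-0.083,0,0,0],[0.1,0,-0.001,-0.084,0,0,0],[0.1,0,-0.017,-0.083,0,0,0],[0.1,0,-0.032,-0.078,0,0,0],[0.1,0,0,0,0,0,0]]]'

```text
time_s: 26.3
eef_pos: [572.6, 74.7, 146.7]
ee_rot: [0.702, 0.088, 0.701, -0.083]
force: [-1.9, 18.8, 3.2]
grip_width: 0.2
```

```bash
python3 - <<'E'
from h import *
p,im=rep('w20')
d=p[0][:2]-[589.5,6.5]; print(np.hypot(*d),np.degrees(np.arctan2(d[1],d[0])))
E
```

```text
[572.6  74.7 146.7] yaw y 76.11 tilt [0.006 0.001] t 26.3 g 0.2 F [-1.9 18.8  3.2]
70.23873700438206 103.88238999846143
```

View pics/w20.png

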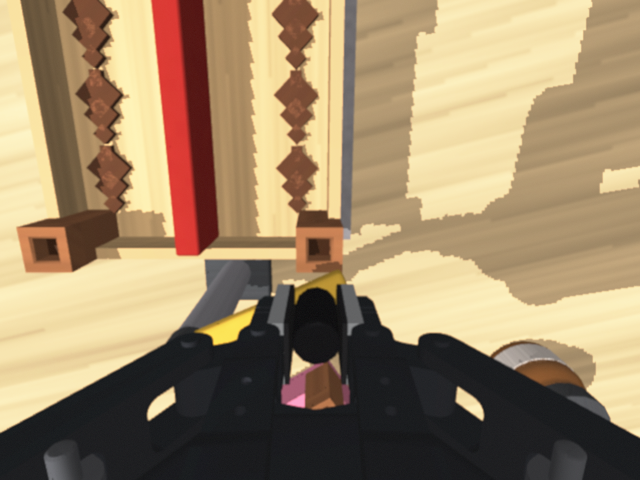

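Call:
move_arm --targets '[[[0.1,0,0.02,0,0,0,0],[0.1,0,0,0,0,0,0]]]'

```text
time_s: 26.55
eef_pos: [574.3, 75.1, 146.5]
ee_rot: [0.703, 0.086, 0.701, -0.085]
force: [-3.5, 6.0, 6.9]
grip_width: 0.203
```

Call:
move_arm --targets '[[[0.1,0,-0.04,-0.07,0,0,0],[0.1,0,-0.055,-0.061,0,0,0],[0.1,0,-0.063,-0.044,0,0,0],[0.1,0,0,0,0,0,0]]]'

```text
time_s: 26.95
eef_pos: [539.7, 61.6, 146.3]
ee_rot: [0.7, 0.088, 0.704, -0.083]
force: [-19.4, 25.6, 15.6]
grip_width: 0.2
```

```bash
python3 - <<'E'
from h import *
p,im=rep('w21'); print(p[1].round(3).tolist(), p[2]['wrist_torque'])
im=ctrl.capture('side'); save(im,'sd21',(210,110,350,250),4)
E
```

```text
[539.7  61.6 146.3] yaw y 76.1 tilt [ 0.007 -0.007] t 26.95 g 0.2 F [-19.4  25.6  15.6]
[[-0.005, 0.24, 0.971], [0.008, 0.971, -0.24], [-1.0, 0.007, -0.007]] [3.99841981 3.00552506 0.29880045]
```

View pics/w21.png

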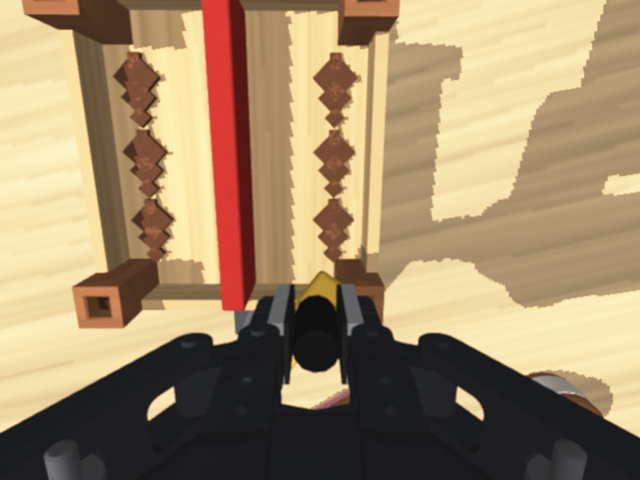

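View pics/sd21.png

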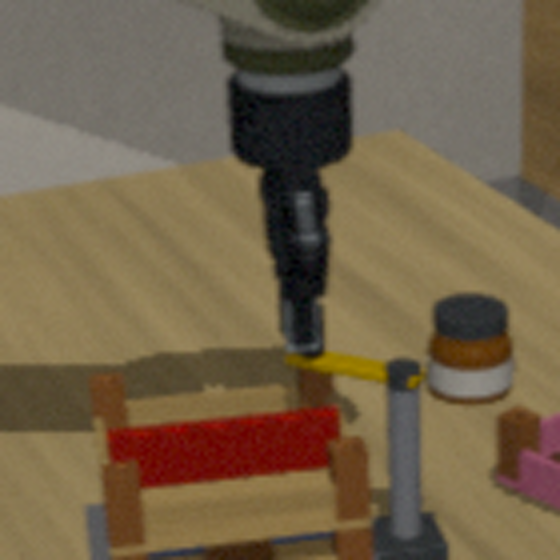

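Pinching fights the arc, because the knob has slid about 5 mm along the pads. I'll loosen the jaws and push the knob with the +y finger instead.

Call:
move_arm --targets '[[[0.35,0,0,0,0,0,0],[0.35,0,0,0,0,0,0],[0.35,0,0,0,0,0,0]]]'

```text
time_s: 27.35
eef_pos: [543.2, 57.0, 145.2]
ee_rot: [0.702, 0.086, 0.701, -0.086]
force: [-0.0, -0.0, 0.2]
grip_width: 0.346
```

```bash
python3 - <<'E'
from h import *
p,im=rep('w22'); C=cam('wrist',p)
for d in ctrl.recognise('bar_knob','wrist')[:2]: print(d)
save(im,'w22c',(220,220,420,420),3)
E
```

```text
[543.2  57.  145.2] yaw y 75.99 tilt [-0.     0.001] t 27.35 g 0.346 F [-0.  -0.   0.2]
{'point': [326.1, 314.9], 'confidence': 0.91}
```

View pics/w22c.png

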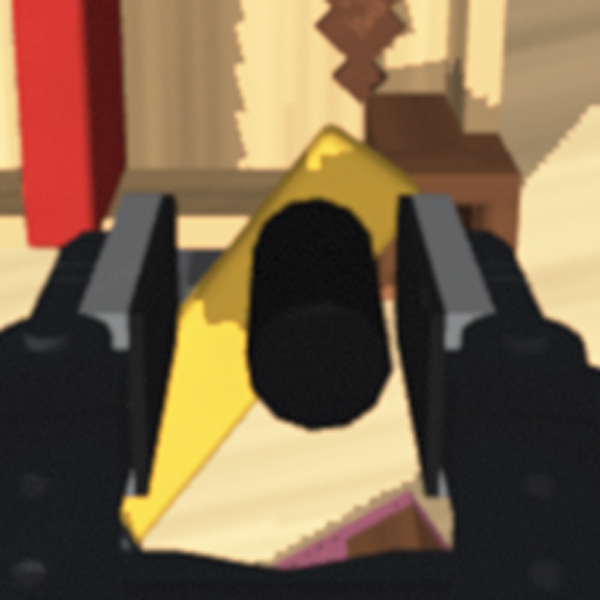

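Call:
move_arm --targets '[[[0.35,0,-0.06,-0.04,0,0,0],[0.35,0,-0.06,-0.025,0,0,0],[0.35,0,-0.06,-0.015,0,0,0],[0.35,0,-0.05,-0.01,0,0,0],[0.35,0,0,0,0,0,0]]]'

```text
time_s: 27.95
eef_pos: [521.2, 25.9, 144.9]
ee_rot: [0.702, 0.086, 0.702, -0.087]
force: [0.8, 0.4, -0.2]
grip_width: 0.352
```

```bash
python3 - <<'E'
from h import *
p,im=rep('w23')
save(im,'w23c',(200,180,440,420),2.5)
E
```

```text
[521.2  25.9 144.9] yaw y 75.94 tilt [-0.001  0.001] t 27.95 g 0.352 F [ 0.8  0.4 -0.2]
```

View pics/w23c.png

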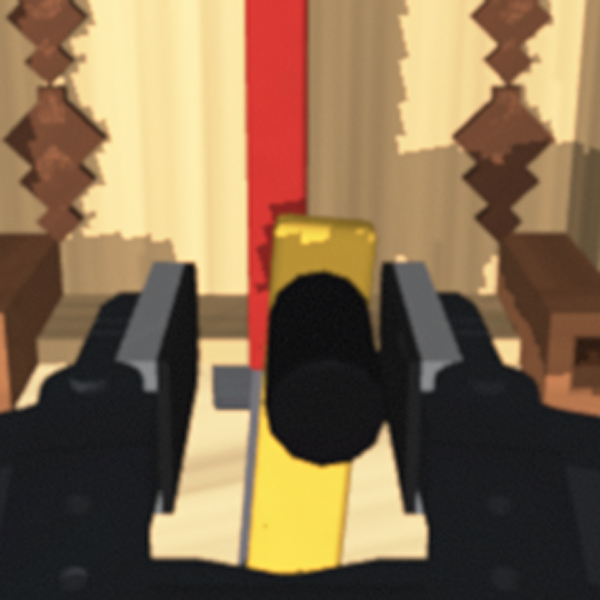

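Call:
move_arm --targets '[[[0.35,0,-0.02,0,0,0,0],[0.35,0,-0.02,0,0,0,0],[0.35,0,0,0,0,0,0]]]'

```text
time_s: 28.3
eef_pos: [520.0, 21.1, 144.8]
ee_rot: [0.702, 0.086, 0.702, -0.086]
force: [-0.3, 0.7, 0.0]
grip_width: 0.354
```

Call:
move_arm --targets '[[[0.35,0,-0.015,0,0,0,0],[0.35,0,-0.01,0,0,0,0],[0.35,0,0,0,0,0,0]]]'

```text
time_s: 28.6
eef_pos: [519.5, 19.7, 144.7]
ee_rot: [0.702, 0.087, 0.701, -0.085]
force: [4.8, 13.0, -1.5]
grip_width: 0.351
```

Call:
move_arm --targets '[[[0.35,0,0.03,0,0,0,0],[0.35,-0.1,0,0,0,0,0],[0.35,-0.25,0,0,0,0,0],[0.35,-0.25,0,0,0,0,0],[0.35,-0.1,0,0.2,0,0,0]]]'

```text
time_s: 29.1
eef_pos: [549.1, 15.3, 254.2]
ee_rot: [0.704, 0.085, 0.7, -0.086]
force: [1.9, -0.5, 0.2]
grip_width: 0.351
```

Call:
move_arm --targets '[[[0.35,0,0,0.2,0,0,0],[0.35,0,0,0.2,0,0,0],[0.35,0,0,0,0,0,0],[0.35,0,0,0,0,0,0]]]'

```text
time_s: 29.5
eef_pos: [607.3, 0.3, 249.1]
ee_rot: [0.701, 0.086, 0.702, -0.086]
force: [-0.3, 0.1, 1.0]
grip_width: 0.354
```

```bash
python3 - <<'E'
from h import *
p,im=rep('w24'); C=cam('wrist',p)
t=np.radians(-14.0);r=np.array([[np.cos(t),-np.sin(t)],[np.sin(t),np.cos(t)]]);c=np.array([475.4,34.8])
print(np.round(proj([[*(r@np.array(l)+c),122] for l in SOCK]+[[*(r@np.array([52,0])+c),171],[*(r@np.array([118,0])+c),137],[*(r@np.array([36,0])+c),137]],C),1).tolist())
im=ctrl.capture('side'); save(im,'sd24',(200,110,420,290),3.5)
im=ctrl.capture('top'); save(im,'top24',(135,140,435,345),2.6)
E
```

```text
[6.073e+02 3.000e-01 2.491e+02] yaw y 76.01 tilt [-0.    -0.001] t 29.5 g 0.354 F [-0.3  0.1  1. ]
[[409.8, 138.6], [226.5, 138.5], [425.1, -99.6], [212.5, -99.5], [318.7, 106.0], [318.1, 211.7], [318.4, 84.5]]
```

View pics/w24.png

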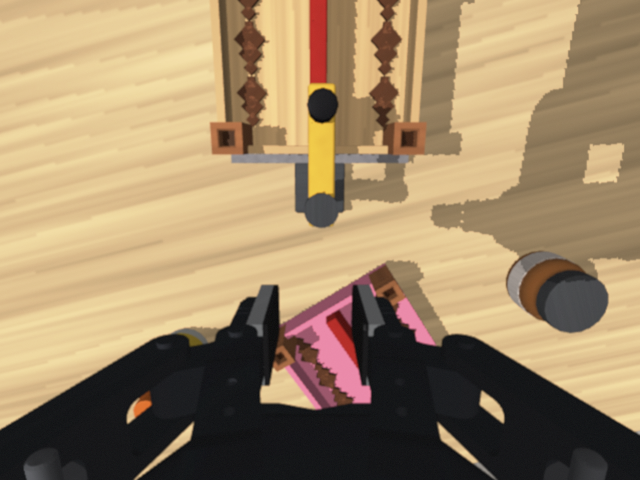

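View pics/sd24.png

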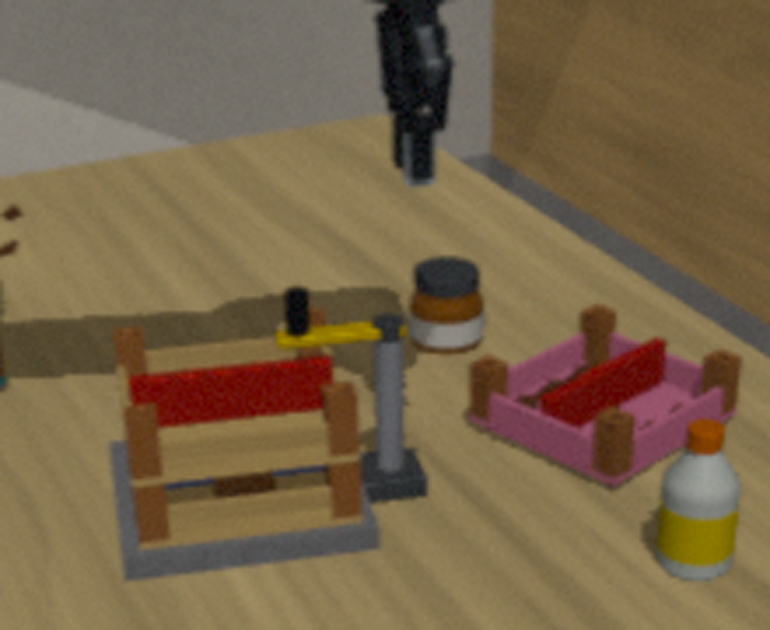

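View pics/top24.png

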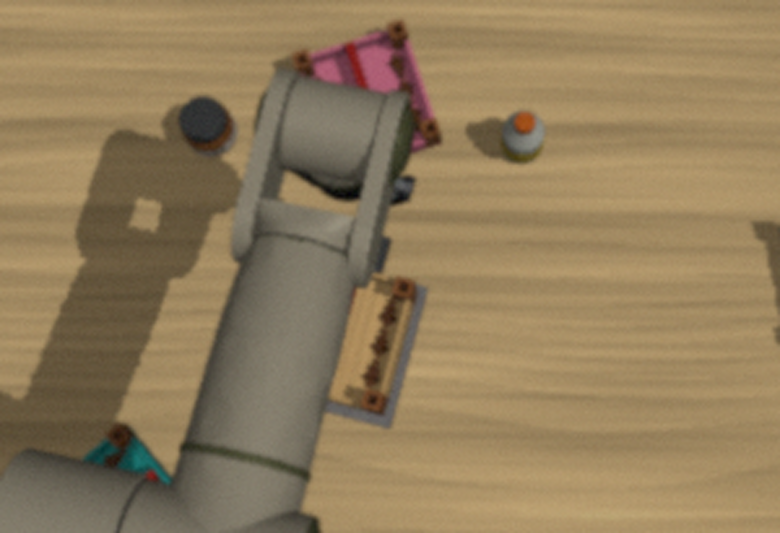

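In the wrist view the bar runs from (320,210) to (321,85), along the base's −x as predicted for the stop. The side view shows both trays tight and level, and the bottle and jar have not moved. I'm handing in.

```bash
python3 -c "
from rig import ctrl
print(ctrl.finish_job())"
```

```text
the job is handed in; nothing more can be done
None
```

I did the job in the order asked and handed it in at about 29.6 s of the 72 s allowed.

- **Bundle:** I moved the mountain bundle from the base into the empty side of the plywood blue-handled tray. After the tray was stacked, the wrist picture showed the bundle still lying flat in that compartment.
- **Blue tray:** it is home on the base. The tool stopped at 43.1 mm against 42.9 mm expected. The sockets measured afterwards agreed with the base pose to within 1 mm. There was about 7 N of sideways force as the pins went in.
- **Red tray:** it is home on the blue one. The tool stopped at 94.7 mm as expected, pressing with 11 N, and the two sockets I compared lay where they should at that height. In the side view both trays look level with no gap.
- **Bar:** it is at its stop, lying along the base's −x direction. The push rose to 13 N there with almost no further movement.
- **What went less well:** I first pinched the knob, and it slid along the pads with up to about 36 N total on the wrist sensor. I then opened the jaws and pushed it with one finger.
- **Left alone:** the glue bottle, the jar and the look-alike trays stayed where they were in all views. In the last top view the arm hid most of the stack, so the final check of the trays rests on the side and wrist pictures.

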